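# Lay the engine parts in their fitted trays

### The job

Pick the three engine parts out of the things on the bench and lay each in the small aluminium tray made to its shape: the spark plug in the long narrow tray, the rocker arm in the broad rectangular tray, and the core plug, copper side up, in the round tray. Set each one down flat inside its tray's lip, lengthwise in the long trays, the rocker arm the same way up as it lay, without dropping any; leave the abrasive disc, the two remotes and the marker where they are.

Things in the scene. Friction and masses are not known exactly. Their poses are not given: they have to be found in the camera images.
- spark_plug: Spark plug lying on the bench: white ceramic, bright hex, brown thread; 78 mm long, 18 mm high, 12 to 18 mm wide. Origin: centre of its underside; y runs along its length (to within 1 mm the middle of the length), x across it, z up. Grip across its width, above its middle. 50 g.
- rocker_arm: Bronze-brown roller rocker arm, a blunt arch-shaped block with a steel pin: 66 mm long, 34 mm high, about 28 mm across the cheeks (34 mm over the pin). Origin: centre of its underside; y along its length, x across the cheeks, z up. Grip across the cheeks. 140 g.
- core_plug: Core plug, a round grey steel disc 41 mm in diameter and 18 mm thick, with a copper-faced boss 20 mm in diameter on top (24 mm high in all). Origin: centre of its underside, z up. Grip the disc across its diameter. 60 g.
- plug_tray: Pressed aluminium tray with a black rubber floor, fixed to the bench: lip all round 9 mm high over the bench and 3 mm thick, floor 3 mm over the bench (so the lip stands 6 mm above the floor). Long narrow one, 32 x 96 mm inside (38 x 102 outside), for the spark plug. Origin: centre of its underside, on the bench; y along its length, x across, z up.
- rocker_tray: Pressed aluminium tray with a black rubber floor, fixed to the bench: lip all round 9 mm high over the bench and 3 mm thick, floor 3 mm over the bench (so the lip stands 6 mm above the floor). Broad rectangular one, 50 x 86 mm inside (56 x 92 outside), for the rocker arm. Origin: centre of its underside, on the bench; y along its length, x across, z up.
- round_tray: Pressed aluminium tray with a black rubber floor, fixed to the bench: lip all round 9 mm high over the bench and 3 mm thick, floor 3 mm over the bench (so the lip stands 6 mm above the floor). Round one, 62 mm inside diameter (68 outside), for the core plug. Origin: centre of its underside, on the bench, z up.
- abrasive_disc: Bystander: brown abrasive disc, 51 mm across, 5 mm thick, with a black button on top (20 mm high in all); round but no engine part. Origin: centre of its underside.
- key_fob: Bystander: black remote with a red button, 34 x 78 x 16 mm. Origin: centre of its underside, y along its length.
- silver_fob: Bystander: black oval remote with a silver edge, 36 x 68 x 15 mm. Origin: centre of its underside, y along its length.
- paint_marker: Bystander: pale paint marker with a black cap, 15 mm thick, 132 mm long. Origin: centre of its underside, y along its length.

How it is judged:
By the outcome, as a careful person would: the job done as asked, in the order asked, and still so for the second after the job is handed in, with the robot touching nothing.
It also fails if it takes over 96 s, if anything falls off the work surface, if the arm or the gripper's body presses on something with over 40 N, if the wrist force passes 120 N, or if a joint passes its speed limit or range.

### The arm

A 6-joint arm with a two-finger parallel gripper is mounted at the origin on a cart in front of the work surface, level with it; the furniture and walls round the work are solid. World frame = base frame: x ahead of the robot, y to its left, z up, the work surface at z = 0. Lengths are in m, angles in degrees, forces in N, time in s.
With the tool pointing down it reaches from about 0.4 to 0.825 m from the base axis. Payload 7 kg.
Tool frame: the origin (TCP) lies between the finger pads; the fingertips stand 14 mm ahead of it and the grasp point (between the pads) lies 5 mm behind it (r.tips_ahead is the distance from the TCP to the fingertips, in m); z points along the fingers, y is the direction in which the jaws open and shut (so a half turn about z gives the same grasp; the last joint's range is limited). The gripper opens to 88 mm and grips with 3 to 60 N. Pads are 19 mm wide; open, the fingers measure 130 mm over their backs; the gripper's body (78 mm by 193 mm) begins 47 mm behind the grasp point.
Start: joints at [-59.181, 20.546, 0.682, 0, -70.136, -16.507], TCP at [0.167, -0.654, 0.241] pointing down, gripper open.
Joint ranges: [-176.03, 176.03], [-82.01, 121.73], [-58.28, 71.71], [-173.87, 95.51], [-174.79, -0.11], [-173.66, 173.66]. Speed limits (degrees/s): [136.94, 136.94, 172.46, 180, 180, 180].

### API

Orientations are given as [roll, pitch, yaw] about the fixed x, y, z axes, in that order (R = Rz(yaw) Ry(pitch) Rx(roll)).
In Python, from plant import r gives the robot as it stands.
- The arm moves only by the tool apply_moves, never from a script. Its arguments are lists of equal length, an entry for each row: "slide": the shift along the tool's x, y, z as a fraction of full scale, a list of three; "turn": the turn, a rotation vector about the tool's x, y, z as a fraction of full scale, a list of three; "jaw": the closure, from 0 (fully open) to 1 (shut). In form: {"slide": [[dx, dy, dz], ...], "turn": [[wx, wy, wz], ...], "jaw": [jaw, ...]}. A call has 1 to 8 rows; each row shifts and turns the commanded pose from where the row before left it, along the tool's axes as they then stand; what a row does not reach is not made up. Full scale, the value 1, is 0.1 m for a shift and 1.5 rad for a turn. A row lasts 1/10 s, in which the tool goes at most 50 mm and 8.59 degrees, less where a joint would pass 70% of its speed; a pose out of reach is approached as far as the arm can. A call with a number of a shift or a turn outside -1 to 1 is refused whole. A call with a gripper value outside its range is refused whole. The fingers move at their own pace and stop on an object; "newtons" is the grip in N (left out, the last holds). Time passes only in rows, so rows that do not move let the fingers close. It gives the time, the measured TCP pose, the force and the opening at its end, in the units of the state.
- r.get_state(): the state, without advancing time (a new reading comes with each control period).
- r.capture(name): name is "scene" or "side" or "wrist"; returns a dict with "pixels" (400x640x3 uint8, blue, green, red), "depth" (400x640 float32, m along the optical axis (not along the pixel's ray), 0 where there is no reading), "fx", "fy", "cx", "cy" (pixels), "rvec" (rotation vector, rad) and "tvec" (3), from world to camera coordinates, as OpenCV has them. Camera axes: x right, y down, z forward; pixel columns grow to the right and rows downward; lengths in m; the calibration is good to about 2 mm. A picture is of the moment at which its call begins.
- r.close_job(): hands the job in, once; it reports no verdict.
The state is a dict: "time_s": time; "joints": joint angles; "qd": joint speeds; "joint_torque": joint torques, N m; "tcp_pos": TCP position; "eef_rot": TCP orientation; "contact_force": force on the tool from outside, world axes, zero at the start; "moment": the same for the moment, N m; "gripper_width": finger opening in m.
Only numpy, scipy, OpenCV 4.12 (cv2) and the standard library are available. Lean on these libraries where they do the work, as an engineer would, in place of code of your own. Each camera call takes 0.05 s, during which the arm holds its last target.

## Working session

There is one attempt and no reset: what is moved stays moved. The work goes in short steps, Python scripts to look and compute and a tool call to move; the robot and the scene stay as the last step left them, time stands still between calls to the robot, and variables do not carry over. Pictures are saved under pics/ and viewed, and the job is handed in when it is done.

Besides the shell and the picture viewer there is one more tool, called after "Call:" as name(argument=value, ...), one argument or row to a line, values as JSON. apply_moves: Moves the arm, as the interface text tells. Shift numbers are shares of 0.1 m and turn numbers shares of 1.5 rad, none past 1 either way. Its arguments: {"type":"object","properties":{"slide":{"type":"array"},"turn":{"type":"array"},"jaw":{"type":"array"},"newtons":{"type":"number"}},"required":["slide","turn","jaw"]}

```bash
ls; mkdir -p pics; python3 - <<'E'
from plant import r
import cv2,numpy as np
print(r.get_state())
for n in ("scene","side","wrist"):
    c=r.capture(n); cv2.imwrite(f"pics/{n}0.png",c["pixels"]); np.savez(f"pics/{n}0.npz",**c)
    R=cv2.Rodrigues(np.array(c["rvec"]))[0]; print(n,c["fx"],-R.T@np.array(c["tvec"]).ravel(),R[2])
E
```

```text
pics
{'time_s': 0.0, 'joints': array([-5.91808810e+01,  2.05907924e+01,  6.33266688e-01, -2.01689559e-02,
       -7.01344758e+01, -1.65058038e+01]), 'qd': array([ 0.01029165, -0.01863931, -0.02388579, -0.03408533, -0.05134988,
        0.08379928]), 'joint_torque': array([ 1.78894206e-03, -5.82718492e+01,  2.93050539e+01,  6.99776441e+00,
        6.57933037e-03, -1.67744938e-04]), 'tcp_pos': array([ 0.16672599, -0.65360658,  0.23962591]), 'eef_rot': array([ 1.79906403e+02, -7.96259218e-03, -1.65693547e+02]), 'contact_force': array([-0.09673043,  0.12020353,  0.00427118]), 'moment': array([ 0.01996723, -0.01182433,  0.02001971]), 'gripper_width': 0.08742337720559265}
scene 410.97360469826475 [0.06865258 0.98436611 0.42207612] [ 0.53893491 -0.70118886 -0.46677977]
side 490.03475514571625 [ 0.24193944 -0.18137329  0.62130931] [ 0.35334073  0.65678086 -0.66617507]
wrist 331.78169277842136 [ 0.0961144  -0.67185228  0.384313  ] [ 0.25780537  0.06805592 -0.96379706]
```

View pics/scene0.png

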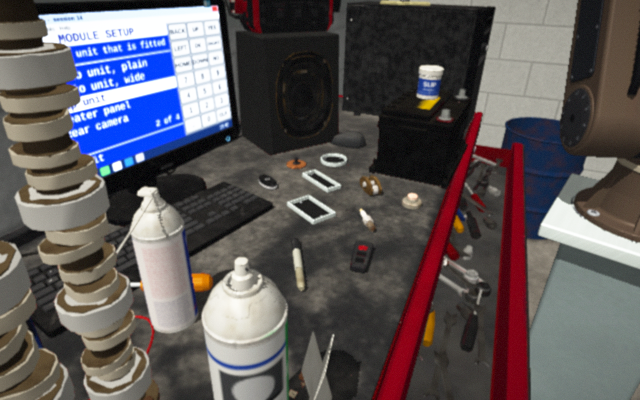

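View pics/side0.png

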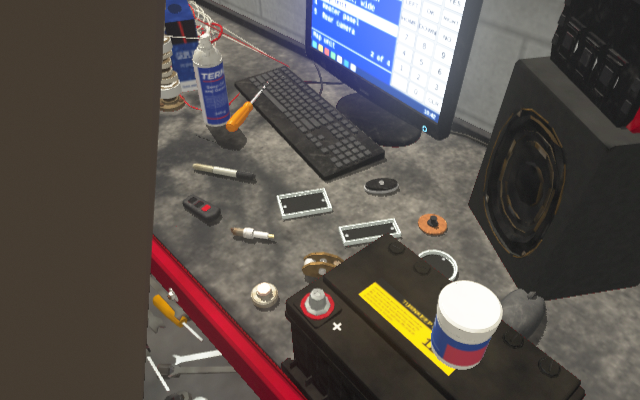

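View pics/wrist0.png

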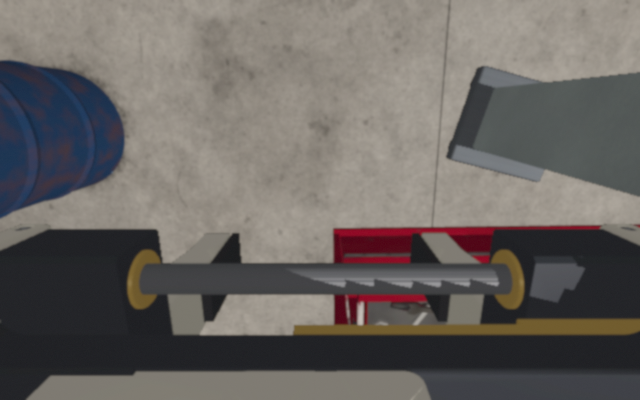

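The scene and side views show all the parts: side has the spark plug near (254,235), rocker (322,264) partly behind the battery, core plug (264,295), and the trays at (304,203), (370,232) and (437,265). Next I'll build a top-down map from the depth.

```bash
cat > h.py <<'E'
import numpy as np,cv2
def load(f): return dict(np.load(f))
def world(c):
    d=c["depth"]; v,u=np.mgrid[0:400,0:640]
    P=np.stack([(u-c["cx"])/c["fx"]*d,(v-c["cy"])/c["fy"]*d,d],-1)
    R=cv2.Rodrigues(np.array(c["rvec"]))[0]
    W=(P-np.array(c["tvec"]).ravel())@R
    W[d<=0]=np.nan
    return W
E
python3 - <<'E'
from h import *
x0,x1,y0,y1,s=0.2,1.1,-0.6,0.6,0.0018
for n in ("scene","side"):
    c=load(f"pics/{n}0.npz");W=world(c);m=np.isfinite(W[...,0])
    P=W[m];C=c["pixels"][m]
    o=np.argsort(P[:,2]);P=P[o];C=C[o]
    H=int((x1-x0)/s);Wd=int((y1-y0)/s)
    im=np.zeros((H,Wd,3),np.uint8)
    i=((x1-P[:,0])/s).astype(int);j=((y1-P[:,1])/s).astype(int)
    k=(i>=1)&(i<H-1)&(j>=1)&(j<Wd-1)&(P[:,2]<.5)&(P[:,2]>-.3)
    for a in(0,1):
      for b in (0,1): im[i[k]+a,j[k]+b]=C[k]
    for q in range(0,12):
        xx=.2+.1*q; 
        if xx<x1: cv2.putText(im,f"{xx:.1f}",(0,int((x1-xx)/s)),0,.35,(0,255,255));cv2.line(im,(0,int((x1-xx)/s)),(Wd,int((x1-xx)/s)),(0,90,90),1)
        yy=-.6+.1*q; cv2.putText(im,f"{yy:.1f}",(int((y1-yy)/s),H-5),0,.35,(0,255,0));cv2.line(im,(int((y1-yy)/s),0),(int((y1-yy)/s),H),(0,90,0),1)
    cv2.imwrite(f"pics/top_{n}.png",im)
E
```

```text
(no output)
```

View pics/top_scene.png

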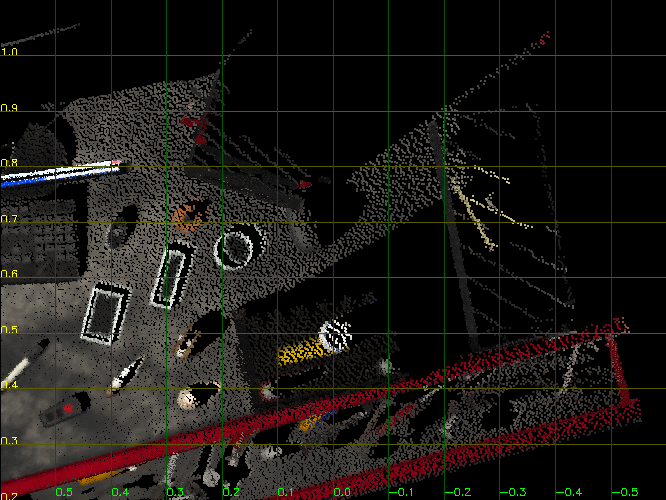

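View pics/top_side.png

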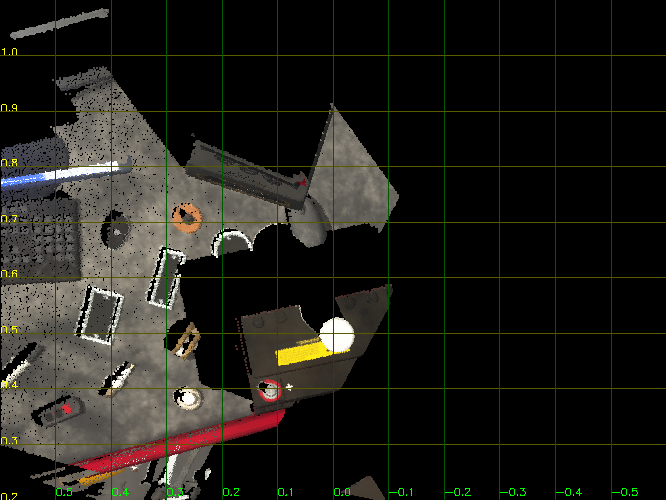

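```bash
python3 - <<'E'
from h import *
x0,x1,y0,y1,s=0.2,1.1,-0.6,0.6,0.05
H=np.full((18,24),-1.)
for n in ("scene","side"):
    W=world(load(f"pics/{n}0.npz")).reshape(-1,3);W=W[np.isfinite(W[:,0])]
    for p in W:
        i=int((p[0]-x0)/s);j=int((p[1]-y0)/s)
        if 0<=i<18 and 0<=j<24 and p[0]>x0 and p[1]>y0 and p[2]<1.0: H[i,j]=max(H[i,j],p[2])
print("cm; rows x low to high, cols y from +.6 to -.6")
print("      ",*["%3d"%round(100*(y1-s*(j+.5))) for j in range(24)])
for i in range(18): print("%.2f  "%(x0+s*(i+.5)),*["%3d"%round(100*v) if v>-.99 else "  ." for v in H[i,::-1]])
for n in ("scene","side"):
    W=world(load(f"pics/{n}0.npz"))
    z=W[...,2];k=(abs(W[...,0]-.5)<.1)&(abs(W[...,1]-.35)<.1)
    print(n,np.nanmedian(z[k]), np.nanpercentile(z[k],[5,95]))
E
```

```text
cm; rows x low to high, cols y from +.6 to -.6
        57  52  48  42  38  32  27  22  17  12   7   2  -3  -8 -13 -18 -23 -28 -33 -38 -43 -48 -52 -58
0.23     1   1   1   1 -12 -12 -11 -13 -16  -8  -8  40  45  59  60  -8   .   .   .   .   .   .   .   .
0.28     0   0   1   1   1   1   1   1 -12 -15 -13 -13 -12  59  59  -8  -8  -8  -8  -9   .   .   .   .
0.33     0   2   2   0   0   1   1   1   1   1   1  -2 -12 -12 -13 -12 -12  -8  -8  -8  -8  -8  -8  -9
0.38     2   2   2   2   2   0   3   2  14  18  16  15  15   1   1 -12 -12 -12 -12 -12  -8  -8  -8  -8
0.43     2   2   0   2   2   0   1   1  16  17  16  16  15  17  17   1   1   1   0 -12 -12 -17 -11   .
0.48     2   2   1   1   1   0   4   3  16  16  16  24  24  16  16   .  35  36  36  36  36   1   0   .
0.53     0   0   1   1   1   1   3   3  16  17  17  24  24  16  16   .  36  36  36  36  36   1   1   .
0.57     2   2   2   1   1   1   1   0   0   0  16  16  17  17  16   .  36  36  36  36  36   .   .   .
0.62     2   2   2   0   1   1   1   1   1   1   3   2   0   .   .   .  36  36  36  36  36   .   .   .
0.68     2   2   2   2 
[... 309 characters left out ...]
 38   0  30  40  42  42  30  24   0   0   0  36  36  36   .  34   .   .   .   .
0.88     2   3   2   0   0   0  37  37  30   .   .  13   0   .   0  36  36  36  36  34   .   .   .   .
0.93     .   0   2   2   1   0  37  37  30   .   .   2   0   .   .   0   0  35  36  36   .   .   .   .
0.98     .   2   2   2   1   0   1  29   0   .   .   .   .   .   .   .   .   0   0   .   .   .   .   .
1.03    37  37  37   .   .   .   .   .   2   2   .   .   .   .   .   .   .   .   0   0   .   .   .   .
1.07     .  26  37  29   .   .   .   .   .   .   .   .   .   .   .   .   .   .   .   .   .   .   .   .
scene 0.0002455037581802681 [-0.0012426   0.01662028]
side 0.001271293684357512 [-0.0008379   0.02054632]
```

```bash
cat > blobs.py <<'E'
from h import *
def clusters(files,zmin=.005,zmax=.06,box=(.33,.8,.12,.56)):
    out=[]
    for f in files:
        W=world(load(f)).reshape(-1,3);c=load(f)["pixels"].reshape(-1,3)
        k=np.isfinite(W[:,0]);out.append(np.hstack([W[k],c[k]]))
    return np.vstack(out)
E
python3 - <<'E'
from blobs import *
for n in ("scene","side"):
    A=clusters([f"pics/{n}0.npz"])
    k=(A[:,2]>.006)&(A[:,2]<.06)&(A[:,0]>.33)&(A[:,0]<.76)&(A[:,1]>.12)&(A[:,1]<.56)
    A=A[k];s=.002
    im=np.zeros((220,230),np.uint8);i=((A[:,0]-.33)/s).astype(int);j=((A[:,1]-.12)/s).astype(int);im[i,j]=255
    im=cv2.morphologyEx(im,cv2.MORPH_CLOSE,np.ones((5,5)))
    nn,L,st,ce=cv2.connectedComponentsWithStats(im)
    for q in range(1,nn):
        B=A[L[i,j]==q]
        if len(B)<25: continue
        (c,wh,a)=cv2.minAreaRect(B[:,:2].astype(np.float32)); 
        bx=cv2.boxPoints((c,wh,a));e=bx[1]-bx[0];e2=bx[2]-bx[1]
        if np.hypot(*e)<np.hypot(*e2): e=e2
        print(n,"c",np.round(c,3),"size",np.round(wh,3),"len ang %.1f"%np.degrees(np.arctan2(e[1],e[0])),"z95 %.3f"%np.percentile(B[:,2],98),len(B),"col",B[:,3:].mean(0).round())
    # battery edge
A=clusters(["pics/scene0.npz","pics/side0.npz"])
for x in np.arange(.34,.6,.02):
    k=(abs(A[:,0]-x)<.01)&(A[:,2]>.03)&(A[:,1]<.24)&(A[:,1]>0)
    b=A[k]; 
    if len(b): print("batt x %.2f ymax lo %.3f hi %.3f"%(x,b[b[:,2]<.1][:,1].max(initial=0),b[b[:,2]>=.1][:,1].max(initial=0)))
k=(A[:,0]<.32)&(A[:,2]>.1)&(A[:,0]>-.3)
b=A[k];print(len(b),b[:,:3].min(0),b[:,:3].max(0))
E
```

```text
scene c [0.36  0.493] size [0.033 0.077] len ang -67.5 z95 0.017 546 col [42. 41. 55.]
scene c [0.445 0.15 ] size [0.201 0.025] len ang 11.3 z95 0.059 1584 col [15. 14. 15.]
scene c [0.381 0.265] size [0.039 0.034] len ang 34.4 z95 0.024 199 col [146. 170. 186.]
scene c [0.417 0.387] size [0.017 0.078] len ang -32.7 z95 0.018 160 col [146. 161. 172.]
scene c [0.459 0.545] size [0.015 0.049] len ang -44.2 z95 0.015 124 col [79. 85. 86.]
scene c [0.487 0.265] size [0.031 0.067] len ang -32.3 z95 0.033 314 col [ 75. 100. 119.]
scene c [0.531 0.418] size [0.057 0.095] len ang -14.5 z95 0.010 178 col [208. 215. 210.]
scene c [0.566 0.309] size [0.036 0.034] len ang 78.7 z95 0.010 35 col [201. 209. 202.]
scene c [0.583 0.285] size [0.005 0.063] len ang -14.8 z95 0.010 34 col [218. 226. 220.]
scene c [0.676 0.51 ] size [0.169 0.101] len ang 0.1 z95 0.021 1879 col [41. 42. 43.]
scene c [0.632 0.199] size [0.057 0.02 ] len ang 46.2 z95 0.010 38 col [188. 196. 189.]
scene c [0.66  0.155] size [0.046 0.013] len ang 24.5 z95 0.009 25 col [210. 218. 212.]
scene c [0.68  0.392] size [0.032 0.059] 
[... 1116 characters left out ...]
size [0.037 0.064] len ang -4.6 z95 0.017 403 col [73. 77. 79.]
side c [0.707 0.263] size [0.049 0.046] len ang 38.4 z95 0.021 241 col [ 74. 107. 152.]
side c [0.755 0.15 ] size [0.064 0.01 ] len ang 72.6 z95 0.059 556 col [41. 46. 48.]
batt x 0.36 ymax lo 0.129 hi 0.142
batt x 0.38 ymax lo 0.146 hi 0.150
batt x 0.40 ymax lo 0.150 hi 0.154
batt x 0.42 ymax lo 0.154 hi 0.167
batt x 0.44 ymax lo 0.160 hi 0.172
batt x 0.46 ymax lo 0.163 hi 0.174
batt x 0.48 ymax lo 0.167 hi 0.176
batt x 0.50 ymax lo 0.172 hi 0.176
batt x 0.52 ymax lo 0.175 hi 0.178
batt x 0.54 ymax lo 0.168 hi 0.176
batt x 0.56 ymax lo 0.000 hi 0.065
83567 [ 0.02461989 -0.11269169  0.10000229] [0.3199838  0.96645503 0.59993705]
```

Call:
apply_moves(
  slide=[
    [0, 0.2, -0.26],
    [0, 0.2, -0.26],
    [0, 0.2, -0.26],
    [0, 0.2, -0.26],
    [0, 0.2, -0.26],
    [0, 0.2, -0.26],
    [0, 0.2, -0.26],
    [0, 0.2, -0.26],
  ],
  turn=[
    [0, 0, 0],
    [0, 0, 0],
    [0, 0, 0],
    [0, 0, 0],
    [0, 0, 0],
    [0, 0, 0],
    [0, 0, 0],
    [0, 0, 0],
  ],
  jaw=[0, 0, 0, 0, 0, 0, 0, 0],
)

```text
time_s: 0.95
tcp_pos: [0.1269, -0.498, 0.4494]
eef_rot: [180.0, 0.0, -165.7]
contact_force: [0.4, -0.3, 0.8]
gripper_width: 0.0874
```

```bash
cat > go.py <<'E'
import sys,numpy as np
from scipy.spatial.transform import Rotation as Ro
from plant import r
def rel(target,yaw=None,roll=180,pitch=0):
    s=r.get_state();R=Ro.from_euler("xyz",s["eef_rot"],degrees=True)
    d=R.inv().apply(np.array(target)-s["tcp_pos"])
    print("t %.2f"%s["time_s"],"pos",s["tcp_pos"].round(4),"rpy",s["eef_rot"].round(2),"q",s["joints"].round(1),"w %.4f"%s["gripper_width"],"F",np.round(s["contact_force"],1))
    print("total slide units",(d*10).round(3))
    if yaw is not None:
        T=Ro.from_euler("xyz",[roll,pitch,yaw],degrees=True)
        rv=(R.inv()*T).as_rotvec();print("turn units",(rv/1.5).round(4),"deg",np.degrees(rv).round(2))
if __name__=="__main__":
    a=[float(v) for v in sys.argv[1:]]
    rel(a[:3],*a[3:])
E
python3 go.py .40 -.30 .44
```

```text
t 0.95 pos [ 0.1269 -0.498   0.4494] rpy [ 179.98    0.   -165.69] q [-53.8   1.3   2.9  -0.  -91.7 -21.9] w 0.0874 F [ 0.4 -0.3  0.8]
total slide units [-3.135  1.243  0.095]
```

Call:
apply_moves(
  slide=[
    [-0.48, 0.024, 0],
    [-0.48, 0.024, 0],
    [-0.48, 0.024, 0],
    [-0.48, 0.024, 0],
    [-0.48, 0.024, 0],
    [-0.48, 0.024, 0],
    [-0.48, 0.024, 0],
    [-0.48, 0.024, 0],
  ],
  turn=[
    [0, 0, -0.064],
    [0, 0, -0.064],
    [0, 0, -0.064],
    [0, 0, -0.064],
    [0, 0, -0.064],
    [0, 0, -0.064],
    [0, 0, -0.064],
    [0, 0, -0.064],
  ],
  jaw=[0, 0, 0, 0, 0, 0, 0, 0],
)

```text
time_s: 1.75
tcp_pos: [0.4303, -0.2745, 0.4481]
eef_rot: [180.0, -0.0, -121.5]
contact_force: [0.2, 0.4, 0.6]
gripper_width: 0.0877
```

Call:
apply_moves(
  slide=[
    [-0.48, 0.024, 0],
    [-0.48, 0.024, 0],
    [-0.48, 0.024, 0],
    [-0.48, 0.024, 0],
    [-0.48, 0.024, 0],
    [-0.48, 0.024, 0],
    [-0.48, 0.024, 0],
    [-0.48, 0.024, 0],
  ],
  turn=[
    [0, 0, -0.064],
    [0, 0, -0.064],
    [0, 0, -0.064],
    [0, 0, -0.064],
    [0, 0, -0.064],
    [0, 0, -0.064],
    [0, 0, -0.064],
    [0, 0, -0.064],
  ],
  jaw=[0, 0, 0, 0, 0, 0, 0, 0],
)

```text
time_s: 2.55
tcp_pos: [0.4912, 0.0959, 0.4481]
eef_rot: [180.0, -0.0, -77.5]
contact_force: [1.7, 0.2, 0.2]
gripper_width: 0.0873
```

```bash
python3 go.py .45 .35 .42 -35
python3 - <<'E'
from plant import r
import cv2,numpy as np
c=r.capture("wrist"); cv2.imwrite("pics/wrist1.png",c["pixels"]); np.savez("pics/wrist1.npz",**c)
E
```

```text
t 2.55 pos [0.4912 0.0959 0.4481] rpy [ 1.7996e+02 -1.0000e-02 -7.7450e+01] q [ 33.6  -0.1   1.4  -0.  -91.5 -21. ] w 0.0873 F [1.7 0.2 0.2]
total slide units [-2.57  -0.15   0.281]
turn units [ 5.00e-04  1.00e-04 -4.94e-01] deg [ 4.000e-02  1.000e-02 -4.245e+01]
```

View pics/wrist1.png

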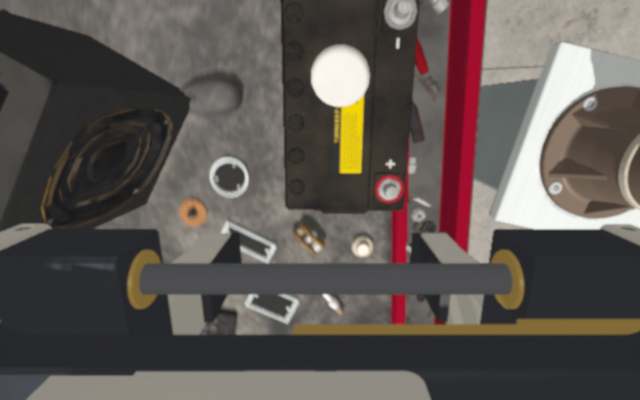

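The wrist view shows the round tray at (229,177), rocker at (309,236), core plug at (362,246), and the rocker and plug trays half behind the fingers. I'll measure from its depth.

```bash
cat > seg.py <<'E'
from blobs import *
import sys
def seg(f,zmin=.006,zmax=.06):
    A=clusters([f])
    k=(A[:,2]>zmin)&(A[:,2]<zmax)&(A[:,0]>.33)&(A[:,0]<.76)&(A[:,1]>.12)&(A[:,1]<.56)
    A=A[k];s=.002
    im=np.zeros((220,230),np.uint8);i=((A[:,0]-.33)/s).astype(int);j=((A[:,1]-.12)/s).astype(int);im[i,j]=255
    im=cv2.morphologyEx(im,cv2.MORPH_CLOSE,np.ones((5,5)))
    nn,L,st,ce=cv2.connectedComponentsWithStats(im)
    for q in range(1,nn):
        B=A[L[i,j]==q]
        if len(B)<25: continue
        (c,wh,a)=cv2.minAreaRect(B[:,:2].astype(np.float32)); 
        bx=cv2.boxPoints((c,wh,a));e=bx[1]-bx[0];e2=bx[2]-bx[1]
        if np.hypot(*e)<np.hypot(*e2): e=e2
        print(f,"c",np.round(c,4),"size",np.round(wh,3),"len ang %.1f"%np.degrees(np.arctan2(e[1],e[0])),"z98 %.3f"%np.percentile(B[:,2],98),len(B),"col",B[:,3:].mean(0).round())
if __name__=="__main__":
    seg(sys.argv[1],*[float(v) for v in sys.argv[2:]])
E
python3 seg.py pics/wrist1.npz
python3 - <<'E'
from blobs import *
for f in ("wrist1",):
    A=clusters([f"pics/{f}.npz"])
    k=(A[:,0]>.35)&(A[:,0]<.65)&(A[:,1]>-.2)&(A[:,1]<.24)&(A[:,2]>.13)&(A[:,2]<.19)
    r_=cv2.minAreaRect(A[k][:,:2].astype(np.float32));print(r_,cv2.boxPoints(r_))
    k=(A[:,0]>.6)&(A[:,0]<.8)&(A[:,1]>0)&(A[:,1]<.3)&(A[:,2]>.2)&(A[:,2]<.33); B=A[k]
    print(len(B)); 
    for y in np.arange(.02,.3,.03):
        b=B[abs(B[:,1]-y)<.015]; 
        if len(b): print("speaker y %.2f xmin %.3f"%(y,b[:,0].min()))
    k=(A[:,0]>.6)&(A[:,0]<.75)&(A[:,1]>-.1)&(A[:,1]<.13)&(A[:,2]>.012)&(A[:,2]<.1);print("lump",A[k][:,:3].min(0),A[k][:,:3].max(0))
    k=(abs(A[:,0]-.5)<.2)&(abs(A[:,1]-.3)<.1)&(abs(A[:,2])<.006);print("bench z",np.median(A[k][:,2]))
E
```

```text
pics/wrist1.npz c [0.3823 0.2605] size [0.04 0.04] len ang 56.0 z98 0.025 357 col [166. 182. 193.]
pics/wrist1.npz c [0.406  0.3915] size [0.017 0.055] len ang -35.7 z98 0.020 171 col [170. 179. 187.]
pics/wrist1.npz c [0.4852 0.2623] size [0.034 0.065] len ang -34.6 z98 0.034 554 col [ 92. 112. 128.]
pics/wrist1.npz c [0.5295 0.4173] size [0.058 0.092] len ang -16.0 z98 0.012 181 col [174. 178. 176.]
pics/wrist1.npz c [0.5975 0.2987] size [0.039 0.102] len ang -16.4 z98 0.011 233 col [169. 174. 171.]
pics/wrist1.npz c [0.6258 0.4869] size [0.065 0.058] len ang 3.2 z98 0.020 624 col [67. 68. 71.]
pics/wrist1.npz c [0.6483 0.1808] size [0.066 0.066] len ang 38.2 z98 0.011 224 col [180. 184. 182.]
pics/wrist1.npz c [0.7055 0.2622] size [0.047 0.048] len ang -11.3 z98 0.021 238 col [ 81. 113. 154.]
pics/wrist1.npz c [0.7536 0.1523] size [0.069 0.01 ] len ang 72.5 z98 0.060 466 col [51. 56. 60.]
((0.47453776001930237, 0.03416263312101364), (0.1684681624174118, 0.27473679184913635), 12.063743591308594) [[ 0.36345395  0.15089245]
 [ 0.4208739  -0.11777698]
 [ 0.5856216  -0.08256719]
 [ 0.5282016   0.18610224]]
15887
speaker y 0.02 xmin 0.799
speaker y 0.05 xmin 0.731
speaker y 0.08 xmin 0.733
speaker y 0.11 xmin 0.741
speaker y 0.14 xmin 0.753
speaker y 0.17 xmin 0.762
speaker y 0.20 xmin 0.772
speaker y 0.23 xmin 0.782
lump [0.64512848 0.01466526 0.01230924] [0.74980954 0.12994998 0.09984675]
bench z 0.0008945906881108766
```

Call:
apply_moves(
  slide=[
    [-0.28, -0.075, 0.25],
    [-0.28, -0.075, 0.25],
    [-0.28, -0.075, 0.25],
    [-0.28, -0.075, 0.25],
    [-0.28, -0.075, 0.25],
    [-0.28, -0.075, 0.25],
    [-0.28, -0.075, 0.25],
    [-0.28, -0.075, 0.25],
  ],
  turn=[
    [0, 0, 0],
    [0, 0, 0],
    [0, 0, 0],
    [0, 0, 0],
    [0, 0, 0],
    [0, 0, 0],
    [0, 0, 0],
    [0, 0, 0],
  ],
  jaw=[0, 0, 0, 0, 0, 0, 0, 0],
)

```text
time_s: 3.4
tcp_pos: [0.5022, 0.3264, 0.2474]
eef_rot: [180.0, -0.0, -77.7]
contact_force: [0.2, 0.6, 0.6]
gripper_width: 0.0876
```

Call:
apply_moves(
  slide=[
    [0, 0, 0],
    [0, 0, 0],
    [0, 0, 0],
    [0, 0, 0],
    [0, 0, 0],
    [0, 0, 0],
  ],
  turn=[
    [0, 0, -0.0823],
    [0, 0, -0.0823],
    [0, 0, -0.0823],
    [0, 0, -0.0823],
    [0, 0, -0.0823],
    [0, 0, -0.0823],
  ],
  jaw=[0, 0, 0, 0, 0, 0],
)

```text
time_s: 4.0
tcp_pos: [0.5023, 0.3253, 0.2483]
eef_rot: [180.0, 0.0, -35.0]
contact_force: [-0.3, 0.1, -0.6]
gripper_width: 0.0876
```

```bash
cat > shot.py <<'E'
from plant import r
import cv2,numpy as np,sys
c=r.capture(sys.argv[1]); n=sys.argv[2]; cv2.imwrite(f"pics/{n}.png",c["pixels"]); np.savez(f"pics/{n}.npz",**c)
E
python3 shot.py wrist w2;python3 go.py .416 .386 .12 -35; python3 seg.py pics/w2.npz
```

```text
t 4.05 pos [0.5023 0.3253 0.2483] rpy [ 1.7997e+02  1.0000e-02 -3.4550e+01] q [ 51.6  13.1  -8.7  -0.  -68.2   3.8] w 0.0880 F [-0.3 -0.5 -0.5]
total slide units [-1.055 -0.011  1.283]
turn units [0.0003 0.0001 0.0053] deg [0.03 0.01 0.45]
pics/w2.npz c [0.442  0.1569] size [0.074 0.224] len ang -0.0 z98 0.059 3853 col [43. 42. 52.]
pics/w2.npz c [0.361  0.4843] size [0.033 0.064] len ang -62.7 z98 0.017 862 col [ 85.  84. 106.]
pics/w2.npz c [0.3832 0.2605] size [0.041 0.04 ] len ang 60.7 z98 0.025 866 col [194. 209. 218.]
pics/w2.npz c [0.4259 0.3791] size [0.016 0.051] len ang -34.9 z98 0.019 365 col [228. 235. 238.]
pics/w2.npz c [0.4862 0.2625] size [0.034 0.066] len ang -36.4 z98 0.034 1414 col [122. 152. 173.]
pics/w2.npz c [0.53   0.4178] size [0.057 0.092] len ang -14.3 z98 0.011 706 col [237. 239. 238.]
pics/w2.npz c [0.5977 0.2987] size [0.038 0.102] len ang -16.1 z98 0.011 764 col [234. 237. 235.]
pics/w2.npz c [0.6751 0.5086] size [0.17  0.103] len ang 0.1 z98 0.022 13346 col [85. 87. 90.]
pics/w2.npz c [0.624  0.1986] size [0.04  0.007] len ang 54.4 z98 0.011 149 col [235. 237. 236.]
pics/w2.npz c [0.681  0.3885] size [0.034 0.067] len ang -25.2 z98 0.016 1728 col [89. 90. 93.]
```

View pics/w2.png

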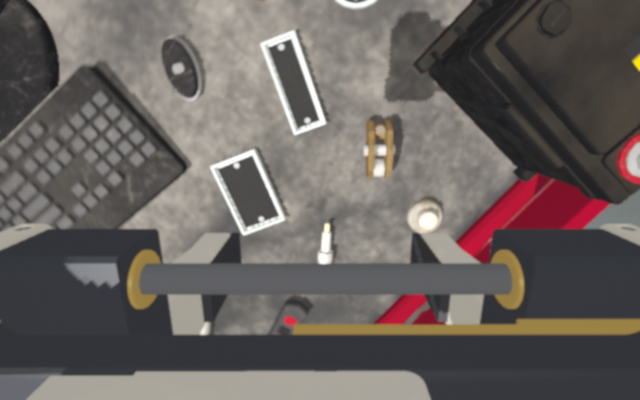

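Wrist view: rocker at (378,150) with its pin across the middle, core plug (426,216), rocker tray (248,192), plug tray (293,82), and the spark plug (325,240) half hidden by the screw. I'll step back to see it whole.

Call:
apply_moves(
  slide=[
    [-0.3, 0, 0.2],
    [-0.3, 0, 0.2],
    [-0.2, 0, 0.2],
    [0, 0, 0],
  ],
  turn=[
    [0, 0, 0.005],
    [0, 0, 0],
    [0, 0, 0],
    [0, 0, 0],
  ],
  jaw=[0, 0, 0, 0],
)

```text
time_s: 4.45
tcp_pos: [0.4347, 0.3717, 0.1858]
eef_rot: [179.7, 0.0, -35.7]
contact_force: [1.3, -0.0, 0.2]
gripper_width: 0.088
```

```bash
python3 shot.py wrist w3;python3 go.py .416 .386 .12 -35; python3 seg.py pics/w3.npz;python3 seg.py pics/w3.npz .009 .06; python3 -c "
import cv2
a=cv2.imread('pics/w3.png');cv2.imwrite('pics/w3c.png',cv2.resize(a[60:260,220:480],None,fx=3,fy=3)[:600,:780])"
```

```text
t 4.50 pos [0.4361 0.3718 0.1874] rpy [179.84  -0.   -35.69] q [ 60.   13.5 -16.6  -0.  -60.1  -5.7] w 0.0875 F [ 0.8 -0.3  0. ]
total slide units [-0.246  0.     0.674]
turn units [ 0.0018 -0.     -0.008 ] deg [ 0.16 -0.   -0.69]
pics/w3.npz c [0.3957 0.1454] size [0.077 0.156] len ang -14.6 z98 0.059 5254 col [37. 35. 44.]
pics/w3.npz c [0.3538 0.5015] size [0.031 0.053] len ang -67.1 z98 0.018 968 col [87. 88. 95.]
pics/w3.npz c [0.3828 0.2608] size [0.04 0.04] len ang 54.4 z98 0.025 1436 col [193. 209. 217.]
pics/w3.npz c [0.415  0.3861] size [0.017 0.077] len ang -36.1 z98 0.019 862 col [202. 212. 219.]
pics/w3.npz c [0.4856 0.2626] size [0.034 0.065] len ang -33.7 z98 0.034 2535 col [ 82. 101. 116.]
pics/w3.npz c [0.4658 0.5378] size [0.015 0.033] len ang -42.4 z98 0.016 386 col [81. 81. 83.]
pics/w3.npz c [0.5302 0.4177] size [0.056 0.092] len ang -14.2 z98 0.011 1156 col [235. 238. 236.]
pics/w3.npz c [0.5676 0.3073] size [0.038 0.04 ] len ang -16.2 z98 0.011 465 col [240. 242. 241.]
pics/w3.npz c [0.6549 0.5111] size [0.126 0.104] len ang 2.8 z98 0.021 15315 col [81. 83. 85.
[... 266 characters left out ...]
662 col [37. 36. 37.]
pics/w3.npz c [0.3828 0.2608] size [0.04 0.04] len ang 54.4 z98 0.025 1396 col [194. 210. 218.]
pics/w3.npz c [0.415  0.3861] size [0.017 0.077] len ang -36.1 z98 0.019 854 col [202. 213. 219.]
pics/w3.npz c [0.4856 0.2626] size [0.034 0.065] len ang -33.7 z98 0.034 2511 col [ 82. 102. 116.]
pics/w3.npz c [0.4657 0.5379] size [0.015 0.033] len ang -43.9 z98 0.016 355 col [83. 83. 84.]
pics/w3.npz c [0.5301 0.4175] size [0.056 0.092] len ang -14.3 z98 0.011 603 col [244. 247. 245.]
pics/w3.npz c [0.5676 0.3072] size [0.038 0.04 ] len ang -16.3 z98 0.011 239 col [245. 247. 246.]
pics/w3.npz c [0.6549 0.5109] size [0.126 0.103] len ang 2.5 z98 0.021 14998 col [82. 84. 86.]
```

View pics/w3c.png

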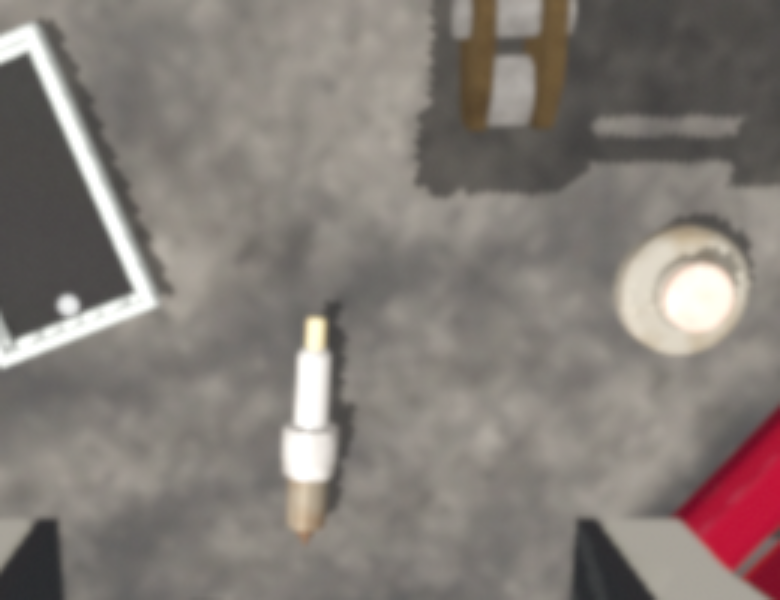

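```bash
python3 - <<'E'
from blobs import *
from plant import r
print(r.tips_ahead)
A=clusters(["pics/w3.npz"])
for nm,c,rad in (("plug",(.415,.3861),.042),("rocker",(.4856,.2626),.045)):
    k=(np.hypot(A[:,0]-c[0],A[:,1]-c[1])<rad)&(A[:,2]>.007)&(A[:,2]<.05);B=A[k]
    X=B[:,:2]-B[:,:2].mean(0);w,V=np.linalg.eigh(X.T@X);a=V[:,1];a*=np.sign(a[0])
    print(nm,"pca ang %.2f"%np.degrees(np.arctan2(a[1],a[0])))
    n=np.array([-a[1],a[0]]);t=(B[:,:2]-c)@a;q=(B[:,:2]-c)@n
    for lo in np.arange(-.042,.042,.006):
        m=(t>lo)&(t<lo+.006)
        if m.sum()>3: print("  t %.3f  q %.4f..%.4f mid %.4f zmax %.3f zmin %.3f"%(lo+.003,q[m].min(),q[m].max(),(q[m].min()+q[m].max())/2,B[m,2].max(),B[m,2].min()))
E
python3 go.py .411 .389 .06 -36
```

```text
0.014
plug pca ang -38.90
  t -0.039  q -0.0024..0.0028 mid 0.0002 zmax 0.016 zmin 0.010
  t -0.033  q -0.0064..0.0062 mid -0.0001 zmax 0.017 zmin 0.011
  t -0.027  q -0.0062..0.0065 mid 0.0002 zmax 0.018 zmin 0.011
  t -0.021  q -0.0057..0.0067 mid 0.0005 zmax 0.018 zmin 0.009
  t -0.015  q -0.0083..0.0080 mid -0.0002 zmax 0.019 zmin 0.009
  t -0.009  q -0.0082..0.0083 mid 0.0001 zmax 0.020 zmin 0.011
  t -0.003  q -0.0088..0.0086 mid -0.0001 zmax 0.020 zmin 0.010
  t 0.003  q -0.0084..0.0087 mid 0.0002 zmax 0.020 zmin 0.007
  t 0.009  q -0.0050..0.0052 mid 0.0001 zmax 0.016 zmin 0.009
  t 0.015  q -0.0047..0.0045 mid -0.0001 zmax 0.016 zmin 0.011
  t 0.021  q -0.0043..0.0048 mid 0.0002 zmax 0.016 zmin 0.010
  t 0.027  q -0.0040..0.0049 mid 0.0005 zmax 0.016 zmin 0.009
  t 0.033  q -0.0026..0.0025 mid -0.0001 zmax 0.014 zmin 0.010
  t 0.039  q -0.0024..0.0026 mid 0.0001 zmax 0.013 zmin 0.008
rocker pca ang -34.39
  t -0.033  q -0.0128..0.0130 mid 0.0001 zmax 0.021 zmin 0.012
  t -0.027  q -0.0130..0.0130 mid -0.0000 zmax 0.028 zmin 0.010
  t -0.021  q -0.0130..0.0132 mid 0.0001 zmax 0.033 zmin 0.008
  t -0.015  q -0.0132..0.0130 mid -0.0001 zmax 0.034 zmin 0.008
  t -0.009  q -0.0132..0.0131 mid -0.0000 zmax 0.034 zmin 0.007
  t -0.003  q -0.0170..0.0170 mid 0.0000 zmax 0.036 zmin 0.008
  t 0.003  q -0.0169..0.0171 mid 0.0001 zmax 0.036 zmin 0.015
  t 0.009  q -0.0130..0.0132 mid 0.0001 zmax 0.035 zmin 0.007
  t 0.015  q -0.0130..0.0131 mid 0.0000 zmax 0.033 zmin 0.010
  t 0.021  q -0.0130..0.0130 mid 0.0000 zmax 0.031 zmin 0.011
  t 0.027  q -0.0129..0.0131 mid 0.0001 zmax 0.026 zmin 0.009
  t 0.033  q -0.0130..0.0130 mid -0.0000 zmax 0.021 zmin 0.010
t 4.50 pos [0.4361 0.3718 0.1874] rpy [179.84  -0.   -35.69] q [ 60.   13.5 -16.6  -0.  -60.1  -5.7] w 0.0875 F [ 0.8 -0.3  0. ]
total slide units [-0.304  0.003  1.274]
turn units [ 0.0018 -0.0001  0.0036] deg [ 0.16 -0.01  0.31]
```

Call:
apply_moves(
  slide=[
    [-0.105, 0, 0.23],
    [-0.105, 0, 0.23],
    [-0.105, 0, 0.23],
    [0, 0, 0.23],
    [0, 0, 0.23],
    [0, 0, 0.22],
    [0, 0, 0],
  ],
  turn=[
    [0, 0, 0],
    [0, 0, 0],
    [0, 0, 0],
    [0, 0, 0.037],
    [0, 0, 0],
    [0, 0, 0],
    [0, 0, 0],
  ],
  jaw=[0.3, 0.3, 0.3, 0.3, 0.3, 0.3, 0.3],
  newtons=30,
)

```text
time_s: 5.2
tcp_pos: [0.4116, 0.3888, 0.0495]
eef_rot: [179.8, -0.0, -39.0]
contact_force: [0.7, -0.3, -0.1]
gripper_width: 0.0618
```

```bash
python3 go.py .4103 .3899 .0225 -38.9
```

```text
t 5.20 pos [0.4116 0.3888 0.0495] rpy [ 1.7977e+02 -4.0000e-02 -3.8980e+01] q [ 63.2  21.8 -26.1  -0.  -42.4 -12.1] w 0.0618 F [ 0.7 -0.3 -0.1]
total slide units [-0.017 -0.002  0.27 ]
turn units [ 0.0027 -0.0004 -0.0009] deg [ 0.23 -0.04 -0.08]
```

Call:
apply_moves(
  slide=[
    [-0.01, 0, 0.1],
    [0, 0, 0.1],
    [0, 0, 0.07],
    [0, 0, 0],
    [0, 0, 0],
    [0, 0, 0],
    [0, 0, 0],
    [0, 0, 0],
  ],
  turn=[
    [0.002, 0, 0],
    [0, 0, 0],
    [0, 0, 0],
    [0, 0, 0],
    [0, 0, 0],
    [0, 0, 0],
    [0, 0, 0],
    [0, 0, 0],
  ],
  jaw=[0.3, 0.3, 0.3, 0.3, 1, 1, 1, 1],
  newtons=30,
)

```text
time_s: 6.0
tcp_pos: [0.4111, 0.3912, 0.0249]
eef_rot: [-179.8, 0.0, -38.8]
contact_force: [0.1, -0.2, -0.2]
gripper_width: 0.0347
```

Call:
apply_moves(
  slide=[
    [0, 0, 0],
    [0, 0, 0],
    [0, 0, 0],
  ],
  turn=[
    [0, 0, 0],
    [0, 0, 0],
    [0, 0, 0],
  ],
  jaw=[1, 1, 1],
  newtons=30,
)

```text
time_s: 6.3
tcp_pos: [0.411, 0.391, 0.0246]
eef_rot: [-179.8, 0.0, -38.9]
contact_force: [-0.3, 0.1, 0.4]
gripper_width: 0.0111
```

Call:
apply_moves(
  slide=[
    [0, 0, 0],
    [0, 0, 0],
  ],
  turn=[
    [0, 0, 0],
    [0, 0, 0],
  ],
  jaw=[1, 1],
)

```text
time_s: 6.5
tcp_pos: [0.411, 0.391, 0.0246]
eef_rot: [-179.8, 0.0, -38.8]
contact_force: [-0.2, -0.5, 0.6]
gripper_width: 0.0113
```

```bash
python3 shot.py wrist w4; python3 shot.py scene s4; python3 shot.py side d4;python3 go.py .4103 .3899 .0225 -38.9; python3 -c "
import cv2,numpy as np
a=cv2.imread('pics/w4.png');b=cv2.imread('pics/d4.png');s=cv2.imread('pics/s4.png')
cv2.imwrite('pics/c4.png',np.hstack([cv2.resize(b[170:300,180:320],(390,362)),cv2.resize(s[160:280,300:440],(390,362))]))"
```

```text
t 6.65 pos [0.411  0.391  0.0246] rpy [-179.83    0.    -38.85] q [ 63.4  23.7 -27.5   0.1 -38.7 -12.3] w 0.0108 F [ 0.2 -0.6  1. ]
total slide units [0.001 0.013 0.021]
turn units [-0.002   0.      0.0006] deg [-0.17  0.    0.05]
```

View pics/c4.png

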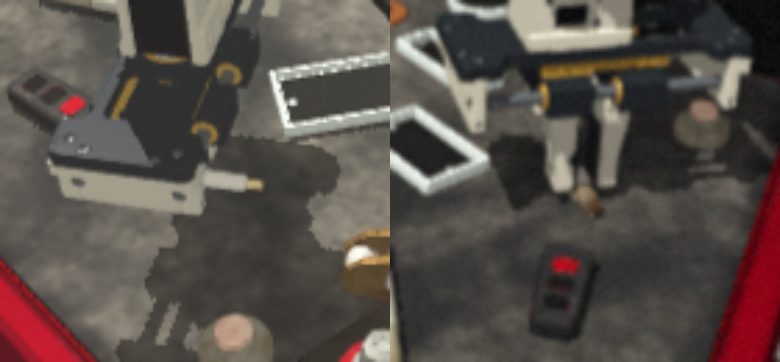

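View pics/w4.png

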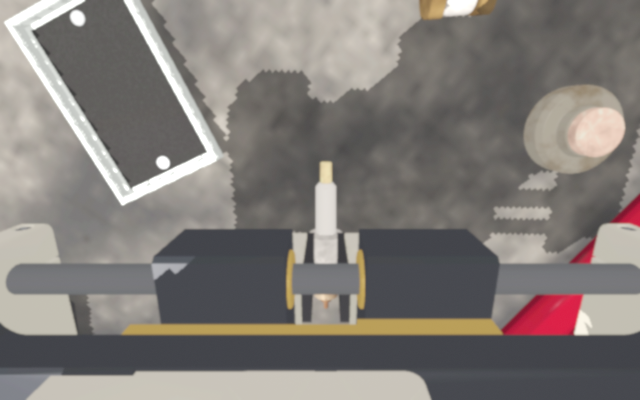

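The tip (325,170) and hex sit between the pads, but 11 mm opening suggests a high grip on the round. I'll regrip about 2.5 mm lower.

Call:
apply_moves(
  slide=[
    [0, 0, 0],
    [0, 0, 0],
    [0, 0, 0.013],
    [0, 0.006, 0.012],
    [0, 0, 0],
  ],
  turn=[
    [0, 0, 0],
    [0, 0, 0],
    [0, 0, 0],
    [0, 0, 0],
    [0, 0, 0],
  ],
  jaw=[0.6, 0.6, 0.6, 0.6, 0.6],
)

```text
time_s: 7.15
tcp_pos: [0.4104, 0.3903, 0.0218]
eef_rot: [-179.9, -0.0, -38.9]
contact_force: [0.0, 0.0, 0.1]
gripper_width: 0.0342
```

Call:
apply_moves(
  slide=[
    [0, 0, 0],
    [0, 0, 0],
    [0, 0, 0],
    [0, 0, 0],
    [0, 0, 0],
    [0, 0, 0],
  ],
  turn=[
    [0, 0, 0],
    [0, 0, 0],
    [0, 0, 0],
    [0, 0, 0],
    [0, 0, 0],
    [0, 0, 0],
  ],
  jaw=[1, 1, 1, 1, 1, 1],
  newtons=30,
)

```text
time_s: 7.75
tcp_pos: [0.4106, 0.3906, 0.0221]
eef_rot: [-179.8, 0.0, -38.9]
contact_force: [0.5, 0.0, -0.3]
gripper_width: 0.0117
```

Call:
apply_moves(
  slide=[
    [0, 0, -0.05],
    [0, 0, -0.1],
    [0, 0, -0.15],
    [0, 0, 0],
  ],
  turn=[
    [0, 0, 0],
    [0, 0, 0],
    [0, 0, 0],
    [0, 0, 0],
  ],
  jaw=[1, 1, 1, 1],
)

```text
time_s: 8.15
tcp_pos: [0.4114, 0.3918, 0.0546]
eef_rot: [-179.6, 0.0, -38.8]
contact_force: [-0.5, 0.5, -0.2]
gripper_width: 0.0112
```

```bash
python3 shot.py wrist w5; python3 shot.py scene s5;  python3 go.py .6 .3 .1 -16.2; python3 -c "
import cv2,numpy as np
a=cv2.imread('pics/w5.png');s=cv2.imread('pics/s5.png')
cv2.imwrite('pics/c5.png',np.hstack([cv2.resize(a[130:330,220:430],(390,372)),cv2.resize(s[130:250,300:426],(390,372))]))"
```

```text
t 8.25 pos [0.4107 0.3908 0.0528] rpy [-1.7975e+02  2.0000e-02 -3.8860e+01] q [ 63.4  21.4 -26.3   0.  -42.1 -12.3] w 0.0109 F [-0.3 -0.1 -0.8]
total slide units [ 2.044 -0.483 -0.471]
turn units [-0.003  -0.0003 -0.2636] deg [ -0.25  -0.03 -22.66]
```

View pics/c5.png

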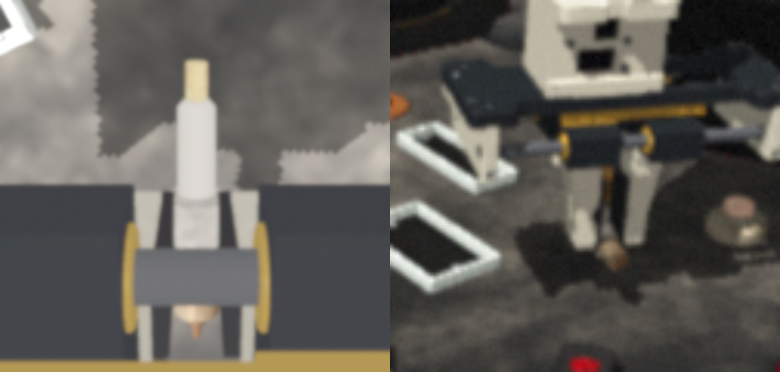

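```bash
python3 - <<'E'
from blobs import *
from plant import r
s=r.get_state();p=s["tcp_pos"]
A=clusters(["pics/w5.npz"])
a=np.radians(-38.9);ax=np.array([np.cos(a),np.sin(a)]);n=np.array([-ax[1],ax[0]])
d=A[:,:2]-p[:2];t=d@ax;q=d@n
for lo in np.arange(-.05,.06,.006):
    m=(t>lo)&(t<lo+.006)&(abs(q)<.012)&(A[:,2]>.03)&(A[:,2]<.07)
    if m.sum()>2: print("t %.3f q %.4f..%.4f z %.4f..%.4f"%(lo+.003,q[m].min(),q[m].max(),A[m,2].min(),A[m,2].max()),m.sum())
m=(abs(q)<.006)&(A[:,2]>.03)&(A[:,2]<.07)&(t>.01);print("tip t",t[m].max())
E
```

```text
t -0.035 q -0.0004..0.0006 z 0.0479..0.0485 3
t -0.029 q -0.0057..0.0065 z 0.0432..0.0498 98
t -0.023 q -0.0057..0.0065 z 0.0442..0.0501 109
t -0.005 q -0.0053..0.0061 z 0.0477..0.0516 73
t 0.001 q -0.0100..0.0107 z 0.0481..0.0607 289
t 0.007 q -0.0120..0.0119 z 0.0366..0.0700 936
t 0.013 q -0.0120..0.0119 z 0.0427..0.0687 349
t 0.019 q -0.0042..0.0052 z 0.0427..0.0480 231
t 0.025 q -0.0042..0.0052 z 0.0427..0.0491 239
t 0.031 q -0.0041..0.0051 z 0.0421..0.0480 253
t 0.037 q -0.0031..0.0041 z 0.0407..0.0472 161
t 0.043 q -0.0021..0.0031 z 0.0412..0.0457 127
tip t 0.044695084671670125
```

Call:
apply_moves(
  slide=[
    [0, 0, -0.25],
    [0, 0, -0.25],
    [0.33, -0.072, 0],
    [0.33, -0.072, 0],
    [0.33, -0.072, 0],
    [0.33, -0.072, 0],
    [0.33, -0.072, 0],
    [0.33, -0.072, 0],
  ],
  turn=[
    [0, 0, 0],
    [0, 0, 0],
    [0, 0, 0],
    [0, 0, 0],
    [0, 0, 0],
    [0, 0, 0],
    [0, 0, 0],
    [0, 0, 0],
  ],
  jaw=[1, 1, 1, 1, 1, 1, 1, 1],
)

```text
time_s: 9.05
tcp_pos: [0.5926, 0.2988, 0.1014]
eef_rot: [-179.9, 0.0, -38.9]
contact_force: [-0.1, -0.7, 0.0]
gripper_width: 0.0112
```

Call:
apply_moves(
  slide=[
    [0, 0, 0],
    [0, 0, 0],
    [0, 0, 0],
    [0, 0, 0],
    [0, 0, 0],
    [0, 0, 0],
  ],
  turn=[
    [0, 0, -0.053],
    [0, 0, -0.053],
    [0, 0, -0.053],
    [0, 0, -0.053],
    [0, 0, -0.052],
    [0, 0, 0],
  ],
  jaw=[1, 1, 1, 1, 1, 1],
)

```text
time_s: 9.65
tcp_pos: [0.5914, 0.2995, 0.1014]
eef_rot: [-179.9, -0.0, -16.1]
contact_force: [0.3, 0.2, 0.3]
gripper_width: 0.0115
```

```bash
python3 go.py .5923 .3003 .0255 -16.2; python3 shot.py wrist w6; python3 seg.py pics/w6.npz .006 .03
```

```text
t 9.65 pos [0.5914 0.2995 0.1014] rpy [-1.799e+02 -2.000e-02 -1.611e+01] q [ 43.7  25.7 -10.7  -0.  -53.5  30.3] w 0.0115 F [0.3 0.2 0.3]
total slide units [ 0.006 -0.009  0.759]
turn units [-0.0012 -0.0002  0.0011] deg [-0.1  -0.02  0.09]
pics/w6.npz c [0.4574 0.1578] size [0.059 0.001] len ang 12.5 z98 0.029 418 col [42. 41. 41.]
pics/w6.npz c [0.5287 0.1468] size [0.041 0.063] len ang -78.6 z98 0.029 3373 col [47. 49. 50.]
pics/w6.npz c [0.6084 0.2955] size [0.038 0.08 ] len ang -16.0 z98 0.011 1121 col [221. 224. 222.]
pics/w6.npz c [0.6675 0.499 ] size [0.149 0.08 ] len ang 2.8 z98 0.022 14401 col [86. 87. 89.]
pics/w6.npz c [0.6489 0.1806] size [0.067 0.068] len ang -64.0 z98 0.011 1737 col [228. 231. 229.]
pics/w6.npz c [0.6819 0.3881] size [0.034 0.067] len ang -17.4 z98 0.016 4101 col [95. 96. 99.]
pics/w6.npz c [0.7018 0.2638] size [0.049 0.04 ] len ang 74.0 z98 0.021 1597 col [106. 136. 169.]
```

View pics/w6.png

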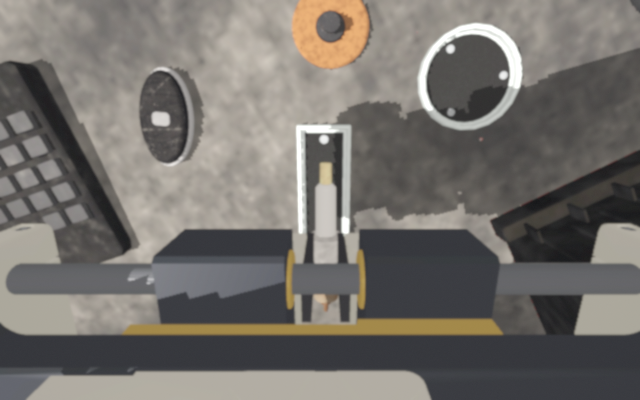

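Call:
apply_moves(
  slide=[
    [0.006, -0.009, 0.2],
    [0, 0, 0.2],
    [0, 0, 0.15],
    [0, 0, 0.1],
    [0, 0, 0.05],
    [0, 0, 0.03],
    [0, 0, 0.02],
    [0, 0, 0],
  ],
  turn=[
    [0, 0, 0],
    [0, 0, 0],
    [0, 0, 0],
    [0, 0, 0],
    [0, 0, 0],
    [0, 0, 0],
    [0, 0, 0],
    [0, 0, 0],
  ],
  jaw=[1, 1, 1, 1, 1, 1, 1, 1],
)

```text
time_s: 10.5
tcp_pos: [0.5929, 0.3008, 0.0275]
eef_rot: [-179.8, -0.1, -16.2]
contact_force: [-1.0, 0.3, -0.4]
gripper_width: 0.0115
```

```bash
python3 go.py .5923 .3003 .0253 -16.2
```

```text
t 10.50 pos [0.5929 0.3008 0.0275] rpy [-1.7981e+02 -8.0000e-02 -1.6170e+01] q [ 43.7  30.5 -14.1  -0.  -45.2  30.2] w 0.0115 F [-1.   0.3 -0.4]
total slide units [-0.004  0.007  0.022]
turn units [-0.0022 -0.001   0.0004] deg [-0.19 -0.08  0.03]
```

Call:
apply_moves(
  slide=[
    [0, 0.004, 0.011],
    [0, 0.003, 0.011],
    [0, 0, 0],
    [0, 0, 0],
  ],
  turn=[
    [0, 0, 0],
    [0, 0, 0],
    [0, 0, 0],
    [0, 0, 0],
  ],
  jaw=[1, 1, 1, 1],
)

```text
time_s: 10.9
tcp_pos: [0.5926, 0.3, 0.0251]
eef_rot: [-179.8, -0.1, -16.2]
contact_force: [-0.7, -0.4, -0.1]
gripper_width: 0.0113
```

Call:
apply_moves(
  slide=[
    [0, 0, 0.006],
    [0, 0, 0],
  ],
  turn=[
    [0, 0, 0],
    [0, 0, 0],
  ],
  jaw=[1, 1],
)

```text
time_s: 11.1
tcp_pos: [0.5926, 0.3, 0.0251]
eef_rot: [-179.8, -0.1, -16.1]
contact_force: [-1.6, -0.5, 4.5]
gripper_width: 0.0113
```

Contact at 4.5 N. Release gently.

Call:
apply_moves(
  slide=[
    [0, 0, 0],
    [0, 0, 0],
    [0, 0, 0],
    [0, 0, 0],
    [0, 0, -0.05],
    [0, 0, -0.15],
    [0, 0, -0.25],
    [0, 0, -0.25],
  ],
  turn=[
    [0, 0, 0],
    [0, 0, 0],
    [0, 0, 0],
    [0, 0, 0],
    [0, 0, 0],
    [0, 0, 0],
    [0, 0, 0],
    [0, 0, 0],
  ],
  jaw=[0.75, 0.65, 0.5, 0.5, 0.5, 0.5, 0.5, 0.3],
)

```text
time_s: 11.9
tcp_pos: [0.5925, 0.2998, 0.0962]
eef_rot: [-179.8, -0.1, -16.2]
contact_force: [0.2, 1.7, 1.2]
gripper_width: 0.0478
```

```bash
python3 shot.py side d7;python3 shot.py wrist w7; python3 go.py .43 .24 .15 -34.4; python3 -c "
import cv2,numpy as np
a=cv2.imread('pics/w7.png');s=cv2.imread('pics/d7.png')
cv2.imwrite('pics/c7.png',np.hstack([cv2.resize(a[100:330,220:430],(390,427)),cv2.resize(s[180:300,300:410],(390,427))]))"
```

```text
t 12.00 pos [0.5947 0.3014 0.1   ] rpy [-179.5    -0.35  -16.11] q [ 43.6  25.8 -10.7   0.1 -52.8  30.2] w 0.0548 F [0.4 0.7 0.8]
total slide units [-1.409  1.043 -0.518]
turn units [-0.0064 -0.0031  0.2128] deg [-0.55 -0.26 18.29]
```

View pics/c7.png

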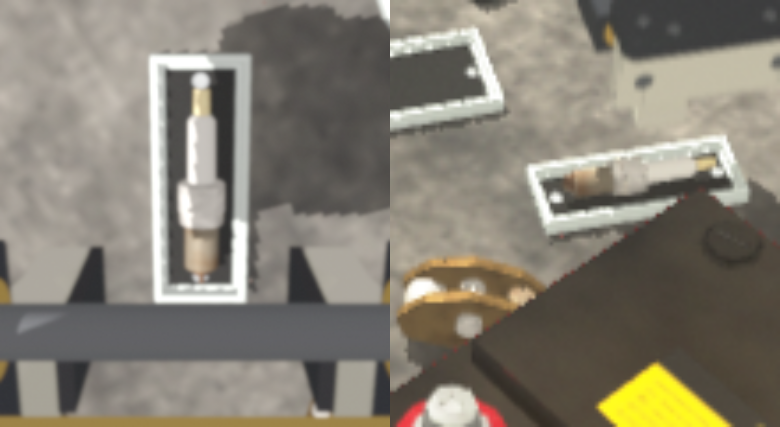

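The spark plug lies flat inside the tray lip, clear of the lip on all sides. Next is the rocker: approach offset away from the battery.

Call:
apply_moves(
  slide=[
    [0, 0, -0.4],
    [0, 0, -0.4],
    [-0.3, 0.154, 0],
    [-0.3, 0.154, 0],
    [-0.3, 0.154, 0],
    [0, 0, 0],
    [0, 0, 0],
  ],
  turn=[
    [0, 0, 0],
    [0, 0, 0],
    [0, 0, 0.07],
    [0, 0, 0.07],
    [0, 0, 0.07],
    [0, 0, 0],
    [0, 0, 0],
  ],
  jaw=[0, 0, 0, 0, 0, 0, 0],
)

```text
time_s: 12.7
tcp_pos: [0.4917, 0.2913, 0.1757]
eef_rot: [-179.7, -0.0, -34.1]
contact_force: [0.8, -0.6, 0.0]
gripper_width: 0.0876
```

```bash
python3 shot.py wrist w8; python3 go.py .4944 .2822 .06 -34.4; python3 seg.py pics/w8.npz
```

```text
t 12.75 pos [0.4922 0.2913 0.1753] rpy [-1.7973e+02 -4.0000e-02 -3.4110e+01] q [ 50.2  13.7 -18.    0.  -58.    5.7] w 0.0876 F [-0.3  0.1  0.7]
total slide units [0.068 0.069 1.153]
turn units [-0.0032 -0.0005  0.0033] deg [-0.27 -0.04  0.29]
pics/w8.npz c [0.441  0.1366] size [0.22  0.062] len ang 7.6 z98 0.059 5131 col [42. 42. 47.]
pics/w8.npz c [0.3937 0.2667] size [0.016 0.033] len ang -44.5 z98 0.025 518 col [187. 203. 213.]
pics/w8.npz c [0.4858 0.2622] size [0.034 0.066] len ang -34.6 z98 0.034 1947 col [121. 150. 170.]
pics/w8.npz c [0.5399 0.4154] size [0.057 0.072] len ang -14.4 z98 0.011 755 col [229. 232. 230.]
pics/w8.npz c [0.5979 0.2986] size [0.038 0.102] len ang -16.1 z98 0.021 2421 col [216. 223. 225.]
pics/w8.npz c [0.6642 0.5103] size [0.144 0.102] len ang 3.1 z98 0.021 12090 col [83. 85. 87.]
pics/w8.npz c [0.6815 0.3882] size [0.034 0.068] len ang -15.4 z98 0.016 2702 col [84. 85. 88.]
```

View pics/w8.png

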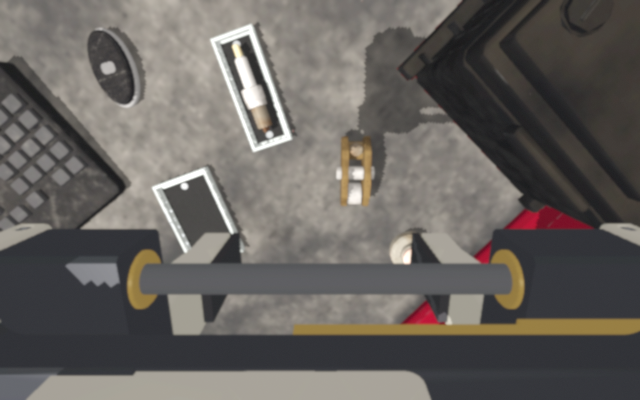

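Call:
apply_moves(
  slide=[
    [0.068, 0.069, 0.1],
    [0, 0, 0.25],
    [0, 0, 0.25],
    [0, 0, 0.2],
    [0, 0, 0.15],
    [0, 0, 0.1],
    [0, 0, 0.1],
    [0, 0, 0],
  ],
  turn=[
    [0, 0, 0.003],
    [0, 0, 0],
    [0, 0, 0],
    [0, 0, 0],
    [0, 0, 0],
    [0, 0, 0],
    [0, 0, 0],
    [0, 0, 0],
  ],
  jaw=[0, 0, 0, 0, 0, 0, 0, 0],
)

```text
time_s: 13.55
tcp_pos: [0.4935, 0.2807, 0.0576]
eef_rot: [-180.0, 0.0, -34.5]
contact_force: [0.5, -0.1, 0.4]
gripper_width: 0.0878
```

```bash
python3 go.py .4944 .2822 .023 -34.4; python3 shot.py side d9; python3 shot.py wrist w9;python3 -c "
import cv2,numpy as np
a=cv2.imread('pics/w9.png');s=cv2.imread('pics/d9.png')
cv2.imwrite('pics/c9.png',np.hstack([cv2.resize(a,(480,300)),cv2.resize(s[150:330,220:400],(300,300))]))"
```

```text
t 13.55 pos [0.4935 0.2807 0.0576] rpy [-1.7997e+02  1.0000e-02 -3.4510e+01] q [ 49.4  21.2 -25.7  -0.  -43.1   6.1] w 0.0878 F [ 0.5 -0.1  0.4]
total slide units [-0.001 -0.017  0.346]
turn units [-0.0004  0.0001 -0.0012] deg [-0.03  0.01 -0.11]
```

View pics/c9.png

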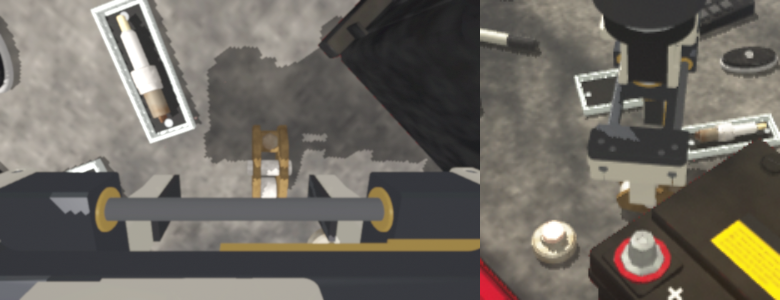

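Call:
apply_moves(
  slide=[
    [0, -0.017, 0.06],
    [0, 0, 0.08],
    [0, 0, 0.08],
    [0, 0, 0.08],
    [0, 0, 0.045],
    [0, 0, 0],
  ],
  turn=[
    [0, 0, 0],
    [0, 0, 0],
    [0, 0, 0],
    [0, 0, 0],
    [0, 0, 0],
    [0, 0, 0],
  ],
  jaw=[0, 0, 0, 0, 0, 0],
)

```text
time_s: 14.25
tcp_pos: [0.4944, 0.2826, 0.0237]
eef_rot: [-179.9, 0.0, -34.5]
contact_force: [-0.1, -0.4, -0.2]
gripper_width: 0.0875
```

Call:
apply_moves(
  slide=[
    [0, 0, 0],
    [0, 0, 0],
    [0, 0, 0],
    [0, 0, 0],
    [0, 0, 0],
    [0, 0, 0],
    [0, 0, 0],
    [0, 0, 0],
  ],
  turn=[
    [0, 0, 0],
    [0, 0, 0],
    [0, 0, 0],
    [0, 0, 0],
    [0, 0, 0],
    [0, 0, 0],
    [0, 0, 0],
    [0, 0, 0],
  ],
  jaw=[0.1, 0.2, 0.27, 0.34, 0.4, 0.46, 0.52, 0.56],
  newtons=40,
)

```text
time_s: 15.05
tcp_pos: [0.4948, 0.283, 0.0247]
eef_rot: [-179.8, -0.0, -34.5]
contact_force: [-1.5, -0.6, 2.1]
gripper_width: 0.0406
```

Call:
apply_moves(
  slide=[
    [0, 0, 0],
    [0, 0, 0],
    [0, 0, 0],
    [0, 0, 0],
    [0, 0, 0],
    [0, 0, 0],
  ],
  turn=[
    [0, 0, 0],
    [0, 0, 0],
    [0, 0, 0],
    [0, 0, 0],
    [0, 0, 0],
    [0, 0, 0],
  ],
  jaw=[0.6, 0.64, 1, 1, 1, 1],
  newtons=40,
)

```text
time_s: 15.65
tcp_pos: [0.4948, 0.2831, 0.0247]
eef_rot: [-179.8, -0.0, -34.5]
contact_force: [-0.6, -1.4, 1.2]
gripper_width: 0.0276
```

```bash
python3 go.py .53 .4177 .12 -14.3; python3 shot.py side d10; python3 shot.py wrist w10;python3 -c "
import cv2,numpy as np
a=cv2.imread('pics/w10.png');s=cv2.imread('pics/d10.png')
cv2.imwrite('pics/c10.png',np.hstack([cv2.resize(a,(480,300)),cv2.resize(s[150:330,220:400],(300,300))]))"
```

```text
t 15.65 pos [0.4948 0.2831 0.0247] rpy [-1.7983e+02 -1.0000e-02 -3.4460e+01] q [ 49.4  23.9 -27.1  -0.  -38.9   6.1] w 0.0276 F [-0.6 -1.4  1.2]
total slide units [-0.472 -1.312 -0.95 ]
turn units [-0.0019 -0.0005 -0.2346] deg [ -0.17  -0.04 -20.16]
```

View pics/c10.png

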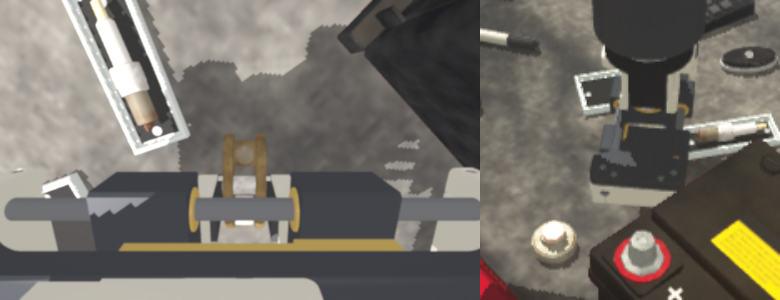

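Call:
apply_moves(
  slide=[
    [0, 0, -0.05],
    [0, 0, -0.1],
    [0, 0, -0.2],
    [0, 0, -0.25],
    [0, 0, -0.2],
    [0, 0, 0],
    [0, 0, 0],
  ],
  turn=[
    [0, 0, 0],
    [0, 0, 0],
    [0, 0, 0],
    [0, 0, 0],
    [0, 0, 0],
    [0, 0, 0],
    [0, 0, 0],
  ],
  jaw=[1, 1, 1, 1, 1, 1, 1],
)

```text
time_s: 16.45
tcp_pos: [0.4948, 0.2832, 0.1055]
eef_rot: [-179.7, -0.0, -34.5]
contact_force: [0.1, 0.3, -2.2]
gripper_width: 0.0276
```

```bash
python3 shot.py wrist w11; python3 shot.py side d11; python3 - <<'E'
from blobs import *
from plant import r
s=r.get_state();p=s["tcp_pos"];print(p,s["eef_rot"],s["gripper_width"])
for f in ("w11","d11"):
    A=clusters([f"pics/{f}.npz"])
    a=np.radians(-34.4);ax=np.array([np.cos(a),np.sin(a)]);n=np.array([-ax[1],ax[0]])
    d=A[:,:2]-p[:2];t=d@ax;q=d@n
    z0=p[2]-.0247
    for lo in np.arange(-.048,.06,.006):
        m=(t>lo)&(t<lo+.006)&(abs(q)<.022)&(A[:,2]>z0-.006)&(A[:,2]<z0+.045)
        if m.sum()>2: print(f,"t %.3f q %.4f..%.4f z %.4f..%.4f"%(lo+.003,q[m].min(),q[m].max(),A[m,2].min()-z0,A[m,2].max()-z0),m.sum(),A[m][:,3:].mean(0).round())
s=cv2.imread('pics/d11.png');a=cv2.imread('pics/w11.png')
cv2.imwrite('pics/c11.png',np.hstack([cv2.resize(a,(480,300)),cv2.resize(s[130:310,220:400],(300,300))]))
E
```

```text
[0.49420126 0.28253964 0.10410879] [-1.79880127e+02  1.04134129e-02 -3.44812125e+01] 0.027963076118868974
w11 t -0.027 q -0.0128..0.0126 z 0.0168..0.0242 71 [115. 147. 169.]
w11 t -0.021 q -0.0129..0.0128 z 0.0185..0.0299 220 [168. 192. 207.]
w11 t -0.015 q -0.0126..0.0129 z 0.0282..0.0328 73 [ 73. 100. 120.]
w11 t -0.009 q -0.0140..0.0140 z 0.0112..0.0450 60 [134. 140. 144.]
w11 t -0.003 q -0.0139..0.0141 z 0.0141..0.0277 34 [125. 135. 143.]
w11 t 0.003 q -0.0196..0.0198 z 0.0235..0.0374 519 [128. 141. 151.]
w11 t 0.009 q -0.0220..0.0220 z 0.0043..0.0450 1828 [125. 136. 143.]
w11 t 0.015 q -0.0127..0.0129 z 0.0051..0.0350 474 [ 73. 100. 120.]
w11 t 0.021 q -0.0128..0.0129 z 0.0182..0.0337 640 [ 73. 102. 123.]
w11 t 0.027 q -0.0130..0.0130 z 0.0185..0.0320 818 [ 79. 105. 123.]
w11 t 0.033 q -0.0130..0.0130 z 0.0057..0.0278 779 [ 71.  96. 115.]
w11 t 0.039 q -0.0130..0.0125 z 0.0160..0.0216 123 [ 70.  93. 111.]
d11 t 0.039 q -0.0133..0.0114 z 0.0104..0.0191 14 [71. 88. 99.]
```

View pics/c11.png

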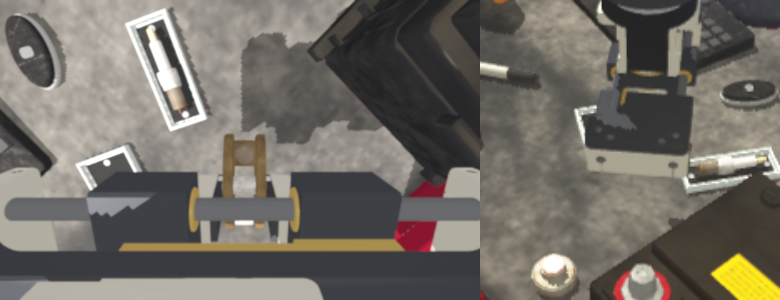

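Call:
apply_moves(
  slide=[
    [-0.129, -0.325, 0],
    [-0.129, -0.325, 0],
    [-0.129, -0.325, 0],
    [-0.129, -0.325, 0],
    [0, 0, 0],
    [0, 0, 0],
    [0, 0, 0],
    [0, 0, 0],
  ],
  turn=[
    [0, 0, 0],
    [0, 0, 0],
    [0, 0, 0],
    [0, 0, 0],
    [0, 0, -0.078],
    [0, 0, -0.078],
    [0, 0, -0.078],
    [0, 0, 0],
  ],
  jaw=[1, 1, 1, 1, 1, 1, 1, 1],
)

```text
time_s: 17.35
tcp_pos: [0.5252, 0.4189, 0.1035]
eef_rot: [-180.0, -0.0, -14.3]
contact_force: [0.5, -0.1, -1.2]
gripper_width: 0.0275
```

```bash
python3 shot.py wrist w12; python3 go.py .5254 .4189 .0277 -14.3;python3 seg.py pics/w12.npz .006 .03
```

```text
t 17.40 pos [0.5253 0.4188 0.1037] rpy [-1.7995e+02 -2.0000e-02 -1.4500e+01] q [ 55.2  26.3  -9.3   0.  -54.3  20.3] w 0.0275 F [ 0.3  0.2 -1.4]
total slide units [ 0.   -0.    0.76]
turn units [-0.0006 -0.0003 -0.0024] deg [-0.05 -0.02 -0.2 ]
pics/w12.npz c [0.3882 0.2613] size [0.032 0.039] len ang -74.2 z98 0.025 1686 col [138. 152. 165.]
pics/w12.npz c [0.5374 0.4159] size [0.056 0.077] len ang -14.3 z98 0.011 1221 col [222. 225. 223.]
pics/w12.npz c [0.5911 0.3006] size [0.039 0.088] len ang -15.9 z98 0.021 4104 col [220. 226. 228.]
pics/w12.npz c [0.6442 0.5085] size [0.108 0.103] len ang 0.0 z98 0.021 23712 col [93. 95. 98.]
pics/w12.npz c [0.6549 0.3977] size [0.026 0.011] len ang 76.4 z98 0.015 575 col [125. 127. 129.]
```

View pics/w12.png

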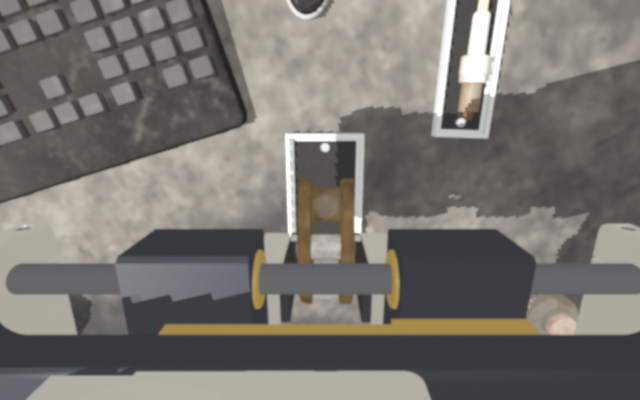

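Held rocker lies square over its tray (rocker around (325,240), tray lip columns 288–362).

Call:
apply_moves(
  slide=[
    [0, 0, 0.2],
    [0, 0, 0.2],
    [0, 0, 0.15],
    [0, 0, 0.1],
    [0, 0, 0.05],
    [0, 0, 0.03],
    [0, 0, 0],
    [0, 0, 0],
  ],
  turn=[
    [0, 0, 0],
    [0, 0, 0],
    [0, 0, 0],
    [0, 0, 0],
    [0, 0, 0],
    [0, 0, 0],
    [0, 0, 0],
    [0, 0, 0],
  ],
  jaw=[1, 1, 1, 1, 1, 1, 1, 1],
)

```text
time_s: 18.2
tcp_pos: [0.5262, 0.4198, 0.0328]
eef_rot: [-179.8, -0.1, -14.4]
contact_force: [-0.5, 0.5, -2.1]
gripper_width: 0.0277
```

```bash
python3 go.py .5254 .4189 .0277 -14.3
```

```text
t 18.20 pos [0.5262 0.4198 0.0328] rpy [-1.7979e+02 -1.0000e-01 -1.4360e+01] q [ 55.2  30.7 -12.8   0.  -46.3  20.5] w 0.0277 F [-0.5  0.5 -2.1]
total slide units [-0.005  0.011  0.05 ]
turn units [-0.0025 -0.0012 -0.0007] deg [-0.21 -0.1  -0.06]
```

Call:
apply_moves(
  slide=[
    [0, 0.008, 0.02],
    [0, 0, 0.015],
    [0, 0, 0.01],
    [0, 0, 0],
    [0, 0, 0],
  ],
  turn=[
    [0, 0, 0],
    [0, 0, 0],
    [0, 0, 0],
    [0, 0, 0],
    [0, 0, 0],
  ],
  jaw=[1, 1, 1, 1, 1],
)

```text
time_s: 18.7
tcp_pos: [0.5257, 0.4187, 0.0277]
eef_rot: [-179.8, -0.1, -14.4]
contact_force: [-0.6, -0.4, 0.3]
gripper_width: 0.0276
```

Call:
apply_moves(
  slide=[
    [0, 0, 0.006],
    [0, 0, 0],
  ],
  turn=[
    [0, 0, 0],
    [0, 0, 0],
  ],
  jaw=[1, 1],
)

```text
time_s: 18.9
tcp_pos: [0.5257, 0.4187, 0.0277]
eef_rot: [-179.8, -0.1, -14.3]
contact_force: [-2.4, -1.7, 4.9]
gripper_width: 0.0281
```

Contact. Release and rise.

Call:
apply_moves(
  slide=[
    [0, 0, 0],
    [0, 0, 0],
    [0, 0, 0],
    [0, 0, 0],
    [0, 0, -0.05],
    [0, 0, -0.15],
    [0, 0, -0.3],
    [0, 0, -0.3],
  ],
  turn=[
    [0, 0, 0],
    [0, 0, 0],
    [0, 0, 0],
    [0, 0, 0],
    [0, 0, 0],
    [0, 0, 0],
    [0, 0, 0],
    [0, 0, 0],
  ],
  jaw=[0.6, 0.5, 0.4, 0.3, 0.3, 0.3, 0.3, 0.3],
)

```text
time_s: 19.7
tcp_pos: [0.5255, 0.4184, 0.1087]
eef_rot: [-179.9, -0.1, -14.3]
contact_force: [-0.1, 1.8, 0.2]
gripper_width: 0.0611
```

Call:
apply_moves(
  slide=[
    [0, 0, -0.4],
    [0, 0, -0.4],
    [0, 0, 0],
  ],
  turn=[
    [0, 0, 0],
    [0, 0, 0],
    [0, 0, 0],
  ],
  jaw=[0.2, 0.2, 0.2],
)

```text
time_s: 20.0
tcp_pos: [0.5279, 0.4206, 0.1956]
eef_rot: [-179.3, -0.4, -14.3]
contact_force: [1.2, 1.2, 0.2]
gripper_width: 0.07
```

```bash
python3 shot.py wrist w13; python3 shot.py side d13;python3 go.py .383 .2606 .19 -14.3;python3 seg.py pics/w13.npz;python3 seg.py pics/d13.npz;python3 -c "
import cv2,numpy as np
a=cv2.imread('pics/w13.png');s=cv2.imread('pics/d13.png')
cv2.imwrite('pics/c13.png',np.hstack([cv2.resize(a,(480,300)),cv2.resize(s[150:330,220:400],(300,300))]))"
```

```text
t 20.10 pos [0.5258 0.4188 0.1897] rpy [-1.7962e+02 -1.6000e-01 -1.4360e+01] q [ 55.1  21.9  -4.    0.  -63.6  20.5] w 0.0703 F [-0.9  0.1 -1. ]
total slide units [-0.991  1.887 -0.018]
turn units [-0.0044 -0.0018 -0.0007] deg [-0.38 -0.16 -0.06]
pics/w13.npz c [0.377  0.4762] size [0.048 0.022] len ang 79.0 z98 0.017 500 col [81. 85. 90.]
pics/w13.npz c [0.4869 0.162 ] size [0.058 0.147] len ang -10.5 z98 0.058 6578 col [40. 39. 40.]
pics/w13.npz c [0.5305 0.4177] size [0.056 0.092] len ang -14.5 z98 0.037 2493 col [160. 180. 192.]
pics/w13.npz c [0.5977 0.2986] size [0.039 0.102] len ang -16.2 z98 0.021 2302 col [208. 214. 216.]
pics/w13.npz c [0.6596 0.509 ] size [0.138 0.103] len ang 0.4 z98 0.022 15825 col [88. 90. 92.]
pics/w13.npz c [0.6257 0.1866] size [0.062 0.02 ] len ang 75.5 z98 0.011 379 col [242. 245. 244.]
pics/w13.npz c [0.6688 0.3926] size [0.035 0.04 ] len ang -14.4 z98 0.016 1592 col [ 98.  99. 102.]
pics/d13.npz c [0.3529 0.159 ] size [0.046 0.078] len ang -90.0 z98 0.056 546 col [31. 29. 60.]
pics/d13.npz c [0.3591 0.4908] size [0.033 0.079] len ang -65.8 z98 0.0
[... 201 characters left out ...]
 col [83. 90. 92.]
pics/d13.npz c [0.5315 0.4172] size [0.058 0.092] len ang -14.4 z98 0.037 910 col [ 98. 118. 131.]
pics/d13.npz c [0.5992 0.2985] size [0.04  0.103] len ang -16.3 z98 0.022 598 col [162. 174. 176.]
pics/d13.npz c [0.6772 0.5105] size [0.168 0.104] len ang 2.3 z98 0.022 2568 col [65. 66. 68.]
pics/d13.npz c [0.6641 0.1837] size [0.039 0.067] len ang -78.8 z98 0.011 170 col [196. 205. 203.]
pics/d13.npz c [0.6827 0.3885] size [0.036 0.068] len ang -11.9 z98 0.017 407 col [74. 78. 81.]
pics/d13.npz c [0.7069 0.2625] size [0.047 0.048] len ang -83.4 z98 0.020 240 col [ 75. 108. 154.]
pics/d13.npz c [0.7538 0.1508] size [0.065 0.011] len ang 76.7 z98 0.059 556 col [41. 46. 49.]
```

View pics/c13.png

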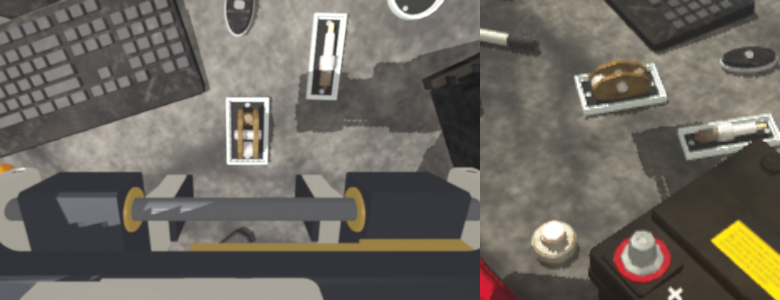

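The rocker sits in its tray, upright and centred (side view (620,90) in the composite). Next, check yaw clearances for the core plug pick and place.

```bash
python3 - <<'E'
from blobs import *
A=clusters(["pics/scene0.npz","pics/side0.npz","pics/wrist1.npz","pics/w2.npz"])[:,:3]
A=A[(A[:,0]>.25)&(A[:,1]>-.1)]
k=(abs(A[:,1]-.24)<.015)&(A[:,0]>.26)&(A[:,0]<.37)
for x in np.arange(.27,.365,.01):
    m=k&(abs(A[:,0]-x)<.005)
    if m.any(): print("rim x %.2f z98 %.3f"%(x,np.percentile(A[m,2],98)))
def clr(c,psi,z0,hl,hw,zt=.2):
    B=A[(A[:,2]>z0)&(A[:,2]<zt)&(np.hypot(A[:,0]-c[0],A[:,1]-c[1])<.2)]
    y=np.array([np.sin(psi),-np.cos(psi)]);x=np.array([np.cos(psi),np.sin(psi)])
    d=B[:,:2]-c;u=np.maximum(abs(d@y)-hl,0);v=np.maximum(abs(d@x)-hw,0)
    return np.hypot(u,v).min() if len(B) else 9
for nm,c in (("pick",(.383,.2607)),("place",(.6485,.1807))):
    print(nm,[(p,round(1000*clr(np.array(c),np.radians(p),.05,.0965,.039))) for p in range(-90,90,15)])
E
```

```text
rim x 0.27 z98 -0.117
rim x 0.28 z98 -0.117
rim x 0.29 z98 -0.016
rim x 0.30 z98 0.007
rim x 0.31 z98 0.008
rim x 0.32 z98 0.008
rim x 0.33 z98 0.003
rim x 0.34 z98 0.003
rim x 0.35 z98 0.003
rim x 0.36 z98 0.005
pick [(-90, 45), (-75, 63), (-60, 54), (-45, 33), (-30, 12), (-15, 6), (0, 1), (15, 5), (30, 5), (45, 0), (60, 7), (75, 24)]
place [(-90, 3), (-75, 6), (-60, 11), (-45, 12), (-30, 23), (-15, 39), (0, 40), (15, 20), (30, 6), (45, 4), (60, 6), (75, 5)]
```

Call:
apply_moves(
  slide=[
    [-0.198, 0.377, 0],
    [-0.198, 0.377, 0],
    [-0.198, 0.377, 0],
    [-0.198, 0.377, 0],
    [-0.198, 0.377, 0],
  ],
  turn=[
    [0, 0, 0],
    [0, 0, 0],
    [0, 0, 0],
    [0, 0, 0],
    [0, 0, 0],
  ],
  jaw=[0.2, 0.2, 0.2, 0.2, 0.2],
)

```text
time_s: 20.6
tcp_pos: [0.3812, 0.2583, 0.1854]
eef_rot: [-179.9, -0.0, -14.4]
contact_force: [-1.1, 0.4, 1.1]
gripper_width: 0.0703
```

Call:
apply_moves(
  slide=[
    [0, 0, 0],
    [0, 0, 0],
    [0, 0, 0],
    [0, 0, 0],
    [0, 0, 0],
    [0, 0, 0],
    [0, 0, 0],
  ],
  turn=[
    [0, 0, 0.0885],
    [0, 0, 0.0885],
    [0, 0, 0.0885],
    [0, 0, 0.0885],
    [0, 0, 0.0885],
    [0, 0, 0.0885],
    [0, 0, 0],
  ],
  jaw=[0.2, 0.2, 0.2, 0.2, 0.2, 0.2, 0.2],
)

```text
time_s: 21.3
tcp_pos: [0.3823, 0.2597, 0.1857]
eef_rot: [-179.9, 0.0, -60.1]
contact_force: [-0.2, -0.1, -0.1]
gripper_width: 0.0699
```

```bash
python3 go.py .383 .2607 .022 -60
```

```text
t 21.30 pos [0.3823 0.2597 0.1857] rpy [-1.7992e+02  3.0000e-02 -6.0110e+01] q [ 58.7   2.8 -29.8   0.  -57.3 -28.8] w 0.0699 F [-0.2 -0.1 -0.1]
total slide units [-0.005 -0.009  1.637]
turn units [-0.0009  0.0004 -0.0013] deg [-0.08  0.03 -0.11]
```

Call:
apply_moves(
  slide=[
    [0, 0, 0.3],
    [0, 0, 0.35],
    [0, 0, 0.3],
    [0, 0, 0.25],
    [0, 0, 0.2],
    [0, 0, 0.14],
    [0, 0, 0],
    [0, 0, 0],
  ],
  turn=[
    [0, 0, 0],
    [0, 0, 0],
    [0, 0, 0],
    [0, 0, 0],
    [0, 0, 0],
    [0, 0, 0],
    [0, 0, 0],
    [0, 0, 0],
  ],
  jaw=[0.2, 0.2, 0.2, 0.2, 0.2, 0.2, 0.2, 0.2],
)

```text
time_s: 22.1
tcp_pos: [0.3829, 0.2604, 0.0323]
eef_rot: [-179.9, 0.0, -59.9]
contact_force: [-0.5, -0.8, 0.7]
gripper_width: 0.0701
```

```bash
python3 go.py .3829 .2607 .0225 -60
```

```text
t 22.10 pos [0.3829 0.2604 0.0323] rpy [-1.7989e+02  2.0000e-02 -5.9850e+01] q [ 58.7  15.3 -40.3   0.1 -34.2 -28.6] w 0.0701 F [-0.5 -0.8  0.7]
total slide units [-0.003 -0.001  0.098]
turn units [-0.0013  0.0003  0.0017] deg [-0.11  0.02  0.15]
```

Call:
apply_moves(
  slide=[
    [0, 0, 0.05],
    [0, 0, 0.048],
    [0, 0, 0],
    [0, 0, 0],
    [0, 0, 0],
    [0, 0, 0],
    [0, 0, 0],
    [0, 0, 0],
  ],
  turn=[
    [0, 0, 0],
    [0, 0, 0],
    [0, 0, 0],
    [0, 0, 0],
    [0, 0, 0],
    [0, 0, 0],
    [0, 0, 0],
    [0, 0, 0],
  ],
  jaw=[0.2, 0.2, 0.3, 0.4, 0.45, 0.5, 1, 1],
  newtons=30,
)

```text
time_s: 22.9
tcp_pos: [0.3831, 0.2607, 0.0226]
eef_rot: [-179.8, 0.1, -60.0]
contact_force: [0.5, 0.8, 0.6]
gripper_width: 0.0373
```

Call:
apply_moves(
  slide=[
    [0, 0, 0],
    [0, 0, 0],
    [0, 0, 0],
  ],
  turn=[
    [0, 0, 0],
    [0, 0, 0],
    [0, 0, 0],
  ],
  jaw=[1, 1, 1],
)

```text
time_s: 23.2
tcp_pos: [0.3831, 0.2607, 0.0226]
eef_rot: [-179.8, 0.1, -60.0]
contact_force: [-0.3, 0.0, 1.7]
gripper_width: 0.0375
```

Call:
apply_moves(
  slide=[
    [0, 0, -0.05],
    [0, 0, -0.15],
    [0, 0, -0.3],
    [0, 0, -0.4],
    [0, 0, -0.4],
    [0, 0, -0.4],
    [0, 0, -0.2],
    [0, 0, 0],
  ],
  turn=[
    [0, 0, 0],
    [0, 0, 0],
    [0, 0, 0],
    [0, 0, 0],
    [0, 0, 0],
    [0, 0, 0],
    [0, 0, 0],
    [0, 0, 0],
  ],
  jaw=[1, 1, 1, 1, 1, 1, 1, 1],
)

```text
time_s: 24.0
tcp_pos: [0.3836, 0.2613, 0.216]
eef_rot: [-179.5, 0.2, -60.0]
contact_force: [-0.5, 0.5, -1.2]
gripper_width: 0.0372
```

```bash
python3 shot.py wrist w14; python3 shot.py scene s14;python3 go.py .6487 .1807 .21 -10;python3 -c "
import cv2,numpy as np
a=cv2.imread('pics/w14.png');s=cv2.imread('pics/s14.png')
cv2.imwrite('pics/c14.png',np.hstack([cv2.resize(a[130:330,200:440],(430,358)),cv2.resize(s[100:230,320:470],(360,358))]))"
```

```text
t 24.10 pos [0.3823 0.2599 0.2126] rpy [-1.7982e+02  1.0000e-01 -6.0010e+01] q [ 58.7   1.3 -27.6  -0.  -61.  -28.7] w 0.0371 F [ 0.5  0.2 -2.3]
total slide units [ 2.018 -1.911  0.028]
turn units [-2.500e-03  2.000e-04 -5.819e-01] deg [-2.100e-01  2.000e-02 -5.001e+01]
```

View pics/c14.png

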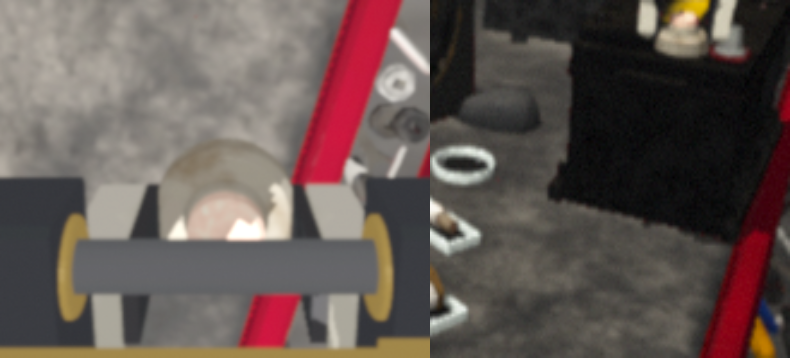

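Call:
apply_moves(
  slide=[
    [0, 0, 0],
    [0, 0, 0],
    [0, 0, 0],
    [0, 0, 0],
    [0, 0, 0],
    [0, 0, 0],
    [0, 0, 0],
    [0, 0, 0],
  ],
  turn=[
    [0, 0, -0.083],
    [0, 0, -0.083],
    [0, 0, -0.083],
    [0, 0, -0.083],
    [0, 0, -0.083],
    [0, 0, -0.083],
    [0, 0, -0.083],
    [0, 0, 0],
  ],
  jaw=[1, 1, 1, 1, 1, 1, 1, 1],
)

```text
time_s: 24.9
tcp_pos: [0.3821, 0.2595, 0.211]
eef_rot: [180.0, -0.0, -10.0]
contact_force: [-0.3, -0.3, -0.4]
gripper_width: 0.0374
```

Call:
apply_moves(
  slide=[
    [0.395, 0.045, 0],
    [0.395, 0.045, 0],
    [0.395, 0.045, 0],
    [0.395, 0.045, 0],
    [0.395, 0.045, 0],
    [0.395, 0.045, 0],
    [0.38, 0.045, 0],
    [0, 0, 0],
  ],
  turn=[
    [0, 0, 0],
    [0, 0, 0],
    [0, 0, 0],
    [0, 0, 0],
    [0, 0, 0],
    [0, 0, 0],
    [0, 0, 0],
    [0, 0, 0],
  ],
  jaw=[1, 1, 1, 1, 1, 1, 1, 1],
)

```text
time_s: 25.7
tcp_pos: [0.6508, 0.1791, 0.2097]
eef_rot: [180.0, 0.0, -10.5]
contact_force: [-1.3, 0.0, -1.5]
gripper_width: 0.0372
```

```bash
python3 shot.py wrist w15; python3 go.py .6487 .1807 .0256 -10; python3 - <<'E'
from blobs import *
from plant import r
p=r.get_state()["tcp_pos"]
A=clusters(["pics/w15.npz"]);B=A[(A[:,2]>.12)&(A[:,2]<.235)&(np.hypot(A[:,0]-p[0],A[:,1]-p[1])<.03)]
d=B[:,:2]-p[:2];a=np.radians(-10);x=np.array([np.cos(a),np.sin(a)]);y=np.array([np.sin(a),-np.cos(a)])
z0=p[2]-.0226
D=B[:,2]-z0
m=(D>.012)&(D<.021);print("disc front",(d[m]@x).max(), "jaw mid",(d[m]@y).min(),(d[m]@y).max(),"ztop",np.percentile(D,[50,90]))
# tray ring
m=(A[:,2]>.0075)&(A[:,2]<.014)&(abs(np.hypot(A[:,0]-.6487,A[:,1]-.1807)-.0325)<.006)
P=A[m][:,:2];M=np.c_[2*P,np.ones(len(P))];s=np.linalg.lstsq(M,(P**2).sum(1),rcond=None)[0];print("tray",s[:2],np.sqrt(s[2]+s[0]**2+s[1]**2),len(P))
for f in ("w6","wrist1"):
    A=clusters([f"pics/{f}.npz"]);m=(A[:,2]>.0075)&(A[:,2]<.014)&(abs(np.hypot(A[:,0]-.6487,A[:,1]-.1807)-.0325)<.006)
    P=A[m][:,:2];M=np.c_[2*P,np.ones(len(P))];s=np.linalg.lstsq(M,(P**2).sum(1),rcond=None)[0];print(f,"tray",s[:2],np.sqrt(s[2]+s[0]**2+s[1]**2),len(P))
E
```

```text
t 25.75 pos [0.6489 0.1797 0.2098] rpy [-1.800e+02  1.000e-01 -1.042e+01] q [ 32.   21.5  -1.9  -0.1 -66.6  47.6] w 0.0370 F [-0.8 -0.3 -0.8]
total slide units [-1.000e-03 -1.000e-02  1.842e+00]
turn units [-0.      0.0011 -0.0049] deg [-0.    0.1  -0.42]
disc front 0.020781562356173133 jaw mid -0.027494769286778898 0.027557388840267684 ztop [0.01507881 0.03341132]
tray [0.64909859 0.18046314] 0.032142618452183136 545
w6 tray [0.64892304 0.18090858] 0.0321377347101401 1534
wrist1 tray [0.64825345 0.18072143] 0.0321509436048016 189
```

View pics/w15.png

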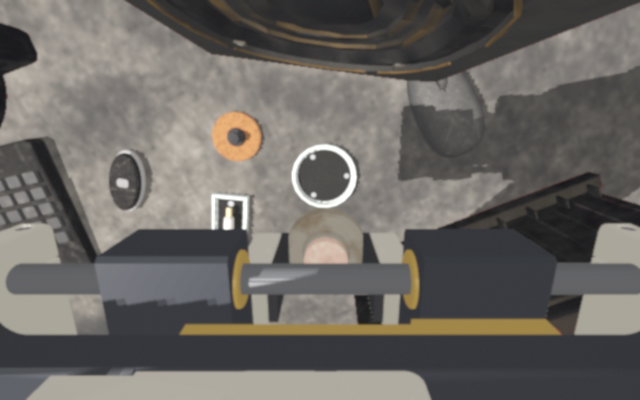

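The disc is copper side up at (325,240) and centred on the TCP. The tray (324,176) is measured at (0.649, 0.181). Descending.

Call:
apply_moves(
  slide=[
    [0, -0.01, 0.3],
    [0, 0, 0.35],
    [0, 0, 0.35],
    [0, 0, 0.3],
    [0, 0, 0.25],
    [0, 0, 0.15],
    [0, 0, 0.07],
    [0, 0, 0],
  ],
  turn=[
    [0, 0, 0],
    [0, 0, 0],
    [0, 0, 0],
    [0, 0, 0],
    [0, 0, 0],
    [0, 0, 0],
    [0, 0, 0],
    [0, 0, 0],
  ],
  jaw=[1, 1, 1, 1, 1, 1, 1, 1],
)

```text
time_s: 26.55
tcp_pos: [0.6479, 0.1825, 0.0352]
eef_rot: [-179.9, -0.0, -10.1]
contact_force: [-0.0, 0.9, -0.8]
gripper_width: 0.0373
```

Call:
apply_moves(
  slide=[
    [0, 0, 0],
    [0, 0, 0],
  ],
  turn=[
    [0, 0, 0],
    [0, 0, 0],
  ],
  jaw=[1, 1],
)

```text
time_s: 26.75
tcp_pos: [0.6492, 0.183, 0.0373]
eef_rot: [-179.8, -0.2, -10.1]
contact_force: [-0.1, -0.9, -0.8]
gripper_width: 0.037
```

```bash
python3 go.py .6488 .1808 .0256 -10
```

```text
t 26.75 pos [0.6492 0.183  0.0373] rpy [-179.77   -0.19  -10.07] q [ 32.2  30.5 -12.4  -0.1 -46.8  47.7] w 0.0370 F [-0.1 -0.9 -0.8]
total slide units [-0.     0.023  0.117]
turn units [-0.0027 -0.0022 -0.0008] deg [-0.23 -0.19 -0.07]
```

Call:
apply_moves(
  slide=[
    [0, 0.02, 0.05],
    [0, 0, 0.04],
    [0, 0, 0.02],
    [0, 0, 0],
    [0, 0, 0],
  ],
  turn=[
    [0, 0, 0],
    [0, 0, 0],
    [0, 0, 0],
    [0, 0, 0],
    [0, 0, 0],
  ],
  jaw=[1, 1, 1, 1, 1],
)

```text
time_s: 27.25
tcp_pos: [0.648, 0.1804, 0.0256]
eef_rot: [-179.9, -0.1, -10.1]
contact_force: [-4.0, -0.9, 7.0]
gripper_width: 0.0373
```

Call:
apply_moves(
  slide=[
    [0, 0, 0.006],
    [0, 0, 0],
  ],
  turn=[
    [0, 0, 0],
    [0, 0, 0],
  ],
  jaw=[1, 1],
)

```text
time_s: 27.45
tcp_pos: [0.6481, 0.1804, 0.0255]
eef_rot: [-179.9, -0.1, -10.0]
contact_force: [-4.7, -1.3, 10.1]
gripper_width: 0.0372
```

Seated. Release and rise.

Call:
apply_moves(
  slide=[
    [0, 0, -0.008],
    [0, 0, 0],
    [0, 0, 0],
    [0, 0, 0],
    [0, 0, 0],
    [0, 0, -0.05],
    [0, 0, -0.2],
    [0, 0, -0.35],
  ],
  turn=[
    [0, 0, 0],
    [0, 0, 0],
    [0, 0, 0],
    [0, 0, 0],
    [0, 0, 0],
    [0, 0, 0],
    [0, 0, 0],
    [0, 0, 0],
  ],
  jaw=[1, 0.5, 0.42, 0.36, 0.3, 0.3, 0.3, 0.3],
)

```text
time_s: 28.25
tcp_pos: [0.6464, 0.1797, 0.0832]
eef_rot: [180.0, 0.2, -10.1]
contact_force: [-0.1, 0.3, 0.8]
gripper_width: 0.0615
```

Call:
apply_moves(
  slide=[
    [0, 0, -0.4],
    [0, 0, -0.4],
    [0, 0, -0.4],
    [-0.2, 0, 0],
    [-0.2, 0, 0],
    [-0.2, 0, 0],
    [0, 0, 0],
    [0, 0, 0],
  ],
  turn=[
    [0, 0, 0],
    [0, 0, 0],
    [0, 0, 0],
    [0, 0, 0],
    [0, 0, 0],
    [0, 0, 0],
    [0, 0, 0],
    [0, 0, 0],
  ],
  jaw=[0.3, 0.3, 0.3, 0.3, 0.3, 0.3, 0.3, 0.3],
)

```text
time_s: 29.05
tcp_pos: [0.5887, 0.1908, 0.2057]
eef_rot: [-179.8, -0.1, -10.0]
contact_force: [-0.2, -0.1, -0.0]
gripper_width: 0.0613
```

```bash
python3 shot.py wrist w16; python3 shot.py side d16;python3 go.py .6487 .1807 .21 -10;python3 seg.py pics/w16.npz .014; python3 seg.py pics/d16.npz .006|grep -v -- "0.059";python3 -c "
import cv2,numpy as np
a=cv2.imread('pics/w16.png');s=cv2.imread('pics/d16.png')
cv2.imwrite('pics/c16.png',np.hstack([cv2.resize(a,(480,300)),cv2.resize(s[150:350,170:470],(310,300))]))"
```

```text
t 29.15 pos [0.5892 0.1907 0.2051] rpy [-1.7984e+02 -1.1000e-01 -1.0060e+01] q [ 36.   16.7  -9.7  -0.  -63.4  44. ] w 0.0616 F [-0.4 -0.2 -0.2]
total slide units [ 0.603 -0.006 -0.048]
turn units [-0.0019 -0.0012 -0.0007] deg [-0.16 -0.11 -0.06]
pics/w16.npz c [0.5376 0.1484] size [0.021 0.062] len ang -77.0 z98 0.058 1675 col [46. 48. 50.]
pics/w16.npz c [0.5978 0.2972] size [0.016 0.077] len ang -17.2 z98 0.022 777 col [203. 212. 218.]
pics/w16.npz c [0.6584 0.4775] size [0.074 0.162] len ang -25.2 z98 0.022 5688 col [92. 93. 96.]
pics/w16.npz c [0.6471 0.1803] size [0.04  0.039] len ang 80.2 z98 0.028 1269 col [207. 220. 228.]
pics/w16.npz c [0.6818 0.3892] size [0.031 0.06 ] len ang -13.6 z98 0.016 1160 col [92. 94. 97.]
pics/w16.npz c [0.7063 0.2623] size [0.011 0.011] len ang 81.5 z98 0.021 140 col [101. 102. 107.]
pics/d16.npz c [0.3529 0.1581] size [0.046 0.076] len ang -89.9 z98 0.055 545 col [ 54.  46. 134.]
pics/d16.npz c [0.3597 0.49  ] size [0.033 0.077] len ang -64.7 z98 0.018 575 col [ 92.  95. 113.]
pics/d16.npz c [0.4578 0.5441] size [0.014 0.054] len ang -41.7 z98 0.017 168 col [114. 120. 123.]
pics/d16.npz c [0.599  0.2987] size [0.041 0.102] len ang -15.3 z98 0.022 600 col [210. 221. 224.]
pics/d16.npz c [0.6761 0.5084] size [0.169 0.105] len ang 1.2 z98 0.022 2578 col [88. 91. 94.]
pics/d16.npz c [0.6601 0.1811] size [0.067 0.047] len ang 89.4 z98 0.029 457 col [215. 227. 231.]
pics/d16.npz c [0.6831 0.3878] size [0.037 0.064] len ang -2.6 z98 0.017 403 col [103. 108. 111.]
pics/d16.npz c [0.7073 0.262 ] size [0.048 0.046] len ang 37.5 z98 0.021 232 col [104. 148. 188.]
```

View pics/c16.png

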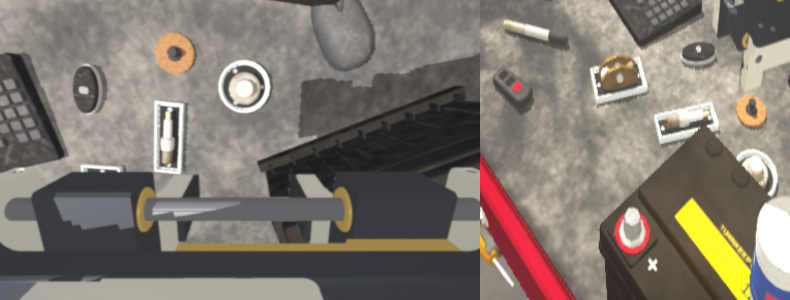

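All three parts are in their trays, and the bystanders match their starting positions. Handing in.

```bash
python3 -c "
from plant import r
print(r.close_job()); print(r.get_state()['time_s'])"
```

```text
the job is handed in; nothing more can be done
None
the job is handed in; nothing more can be done
```

I placed the spark plug, the rocker arm and the core plug, in that order, each flat inside its tray. Each was lowered to light floor contact (5 to 10 N) before release. I handed the job in at about 29 s of the 96 s allowed, with the gripper clear at z of about 0.2 m; it gave no verdict.

**Last checks:**
- **Spark plug:** lengthwise in the long tray, clear of the lip, within about 2 mm of the tray centre and 1° of its axis.
- **Rocker arm:** lengthwise in the broad tray and the same way up. Its top reads 37 mm, which matches its 34 mm height plus the 3 mm floor.
- **Core plug:** copper side up in the round tray, about 2 mm off centre. Its top reads 28 mm against the expected 27 mm.
- **Bystanders:** the abrasive disc, both remotes and the marker measured where they started, within 1 to 2 mm.

**What disagreed or went off plan:**
- **Gripper opening:** it read about 6 mm under the true width on the spark plug and rocker arm, and about 4 mm under on the core plug. I regripped the plug once because of this; the holds were sound.
- **Rocker arm grasp:** I gripped it about 2 cm off centre so the gripper body stayed clear of the battery. Closing the jaws slid the arm that far along the bench before the lift.

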